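# Load the drying station and start the blower behind its guarded switch

## Task

Finish the wash batch: hang every blue rinsing cup mouth-down on the draining pegs, one to a peg, and tip the bearing blocks off the steel tray into the yellow basket. Lay the empty tray back flat on its blue mat, and once all cups and blocks are in place, lift the red guard, flip the toggle beneath it to the back (on) and let the guard drop shut again. Leave the other things on the table where they are.

Things in the scene. Friction and masses are not known exactly. Their poses are not given: they have to be found in the camera images.
- cup0: blue plastic rinsing cup, white band near its mouth: a straight cylinder 60 mm in outer diameter, 70 mm tall, wall and floor 4 mm, 60 to 130 g. It starts standing mouth-down. Origin at the centre of its mouth, z towards its closed end (up at the start); the inner floor is at z = 66 mm. May be absent
- cup1: blue plastic rinsing cup, white band near its mouth: a straight cylinder 60 mm in outer diameter, 70 mm tall, wall and floor 4 mm, 60 to 130 g. It starts standing mouth-down. Origin at the centre of its mouth, z towards its closed end (up at the start); the inner floor is at z = 66 mm. May be absent
- cup2: blue plastic rinsing cup, white band near its mouth: a straight cylinder 60 mm in outer diameter, 70 mm tall, wall and floor 4 mm, 60 to 130 g. It starts standing mouth-down. Origin at the centre of its mouth, z towards its closed end (up at the start); the inner floor is at z = 66 mm. May be absent
- cup3: blue plastic rinsing cup, white band near its mouth: a straight cylinder 60 mm in outer diameter, 70 mm tall, wall and floor 4 mm, 60 to 130 g. It starts standing mouth-down. Origin at the centre of its mouth, z towards its closed end (up at the start); the inner floor is at z = 66 mm. May be absent
- peg0_tip (a point): centre of the 20 mm black ball on the free end of peg 0 of the fixed draining rack, 112 mm above the table; axes are the rack's, z up. The four pegs stand 90 mm apart along y, peg0 at the +y end, on a base 120 (x) x 360 (y) x 30 mm. Each is a 14 mm steel rod leaning 30 degrees from vertical towards the rack's -x (towards the robot): it points up along (-0.5, 0, 0.866)
- peg1_tip (a point): centre of the ball on the free end of peg 1; size, lean and axes as for peg0_tip. A hung cup rests with its inner floor on the ball, its rim clear of the base
- peg2_tip (a point): centre of the ball on the free end of peg 2; size, lean and axes as for peg0_tip. A hung cup rests with its inner floor on the ball, its rim clear of the base
- peg3_tip (a point): centre of the ball on the free end of peg 3; size, lean and axes as for peg0_tip. A hung cup rests with its inner floor on the ball, its rim clear of the base
- tray: steel wash tray, 200 g. Origin at its underside, x along it, z up. Floor 4 mm thick, x -85 to +65, y -55 to +55 mm; walls 26 mm high at both sides and at x = +65; open at x = -85 (pouring lip, towards the robot at the start). Black upright handle plate at x = +95: 24 mm thick along x, 70 mm wide along y, top 80 mm above the origin; best gripped from above across the 24 mm
- tray_mat_mid (a point): middle of the blue mat where the tray belongs (1 mm thick, flush with the table), 240 x 160 mm; the tray's origin lies over this point, within about 1 cm, at the start
- block0: chunky bearing block lying loose on the tray, 60 x 36 x 28 mm, bare aluminium, 40 g; origin at the centre of its underside, z up. Slides on the tray when it is tipped beyond about 37 degrees. May be absent
- block1: chunky bearing block lying loose on the tray, 60 x 36 x 28 mm, black, 40 g; origin at the centre of its underside, z up. Slides on the tray when it is tipped beyond about 37 degrees. May be absent
- block2: chunky bearing block lying loose on the tray, 60 x 36 x 28 mm, bare aluminium, 40 g; origin at the centre of its underside, z up. Slides on the tray when it is tipped beyond about 37 degrees. May be absent
- block3: chunky bearing block lying loose on the tray, 60 x 36 x 28 mm, black, 40 g; origin at the centre of its underside, z up. Slides on the tray when it is tipped beyond about 37 degrees. May be absent
- basket: yellow open-topped drying basket, loose, 700 g, 150 (its x) x 150 (its y) x 60 mm high, walls and floor 5 mm; origin at the centre of its underside, z up
- console: grey switch console of the blower, fixed, 150 (x) x 120 (y) x 40 mm, origin at the centre of its underside, z up, front (-x) towards the robot. The guard's hinge axis runs along y through x = +55, z = 50. The guard's lifting bar when shut: middle at x = -105, y = 0, z = 80 mm; level round red bar 12 mm thick, 72 mm long along y, free below and in front, 39 mm to the hood behind it
- guard (a joint): red hood over the toggle, 115 x 84 x 62 mm: 0 shut, 1.75 rad open; its front swings up and back on the hinge. Pinch its bar from above between its end arms (it turns in the fingers) and follow a 163 mm arc, or lift it from below; about 5 N at 60 mm/s. Sprung and damped: let go, it sinks by itself, 1.6 to 1.0 rad in about 7 s, shut in about 18 s; it may rest on the gripper meanwhile
- toggle (a joint): angle of the toggle: 0 off (leaning to the console's front, -x), 1.0 rad on (leaning to its back, +x); it stays where it is left. A 45 mm lever with a 22 mm white ball, pivoting at x = 0, y = 0, z = 45 mm of the console; the ball's centre is 85 mm above the table at either end, at x = -22 mm (off) or +22 mm (on)
- adapter: black power adapter, bystander, 110 x 55 x 32 mm; origin at the centre of its underside
- carton: white carton, bystander, 80 x 100 x 85 mm; origin at the centre of its underside
- eyepiece: black instrument eyepiece standing upright, bystander, 56 mm in diameter, 78 mm tall; origin at the centre of its underside
- cleaner: amber cleaner bottle standing upright, bystander, 64 mm in diameter, 170 mm tall; origin at the centre of its underside

How it is judged (in metres and radians):
On the way, in this order (a step that is already met when the one before it is completed fails the run):
1. every cup present hangs on a peg and every block present lies in the basket, the toggle still off (((distance between cup0 and peg0_tip below 0.062 m and z of peg0_tip in the frame of cup0 above 0.05 m) or (distance between cup0 and peg1_tip below 0.062 m and z of peg1_tip in the frame of cup0 above 0.05 m) or (distance between cup0 and peg2_tip below 0.062 m and z of peg2_tip in the frame of cup0 above 0.05 m) or (distance between cup0 and peg3_tip below 0.062 m and z of peg3_tip in the frame of cup0 above 0.05 m)) and angle between each of cup0, cup1, cup2, cup3's own z axis and vertical below 0.9 rad and linear speed of each of cup0, cup1, cup2, cup3 below 0.03 m/s and ((distance between cup1 and peg0_tip below 0.062 m and z of peg0_tip in the frame of cup1 above 0.05 m) or (distance between cup1 and peg1_tip below 0.062 m and z of peg1_tip in the frame of cup1 above 0.05 m) or (distance between cup1 and peg2_tip below 0.062 m and z of peg2_tip in the frame of cup1 above 0.05 m) or (distance between cup1 and peg3_tip below 0.062 m and z of peg3_tip in the frame of cup1 above 0.05 m)) and ((distance between cup2 and peg0_tip below 0.062 m and z of peg0_tip in the frame of cup2 above 0.05 m) or (distance between cup2 and peg1_tip below 0.062 m and z of peg1_tip in the frame of cup2 above 0.05 m) or (distance between cup2 and peg2_tip below 0.062 m and z of peg2_tip in the frame of cup2 above 0.05 m) or (distance between cup2 and peg3_tip below 0.062 m and z of peg3_tip in the frame of cup2 above 0.05 m)) and ((distance between cup3 and peg0_tip below 0.062 m and z of peg0_tip in the frame of cup3 above 0.05 m) or (distance between cup3 and peg1_tip below 0.062 m and z of peg1_tip in the frame of cup3 above 0.05 m) or (distance between cup3 and peg2_tip below 0.062 m and z of peg2_tip in the frame of cup3 above 0.05 m) or (distance between cup3 and peg3_tip below 0.062 m and z of peg3_tip in the frame of cup3 above 0.05 m)) and x of block0 in the frame of basket between -0.07 and 0.07 m and y of block0 in the frame of basket between -0.07 and 0.07 m and z of block0 in the frame of basket between 0 and 0.075 m and x of block1 in the frame of basket between -0.07 and 0.07 m and y of block1 in the frame of basket between -0.07 and 0.07 m and z of block1 in the frame of basket between 0 and 0.075 m and x of block2 in the frame of basket between -0.07 and 0.07 m and y of block2 in the frame of basket between -0.07 and 0.07 m and z of block2 in the frame of basket between 0 and 0.075 m and x of block3 in the frame of basket between -0.07 and 0.07 m and y of block3 in the frame of basket between -0.07 and 0.07 m and z of block3 in the frame of basket between 0 and 0.075 m and value of joint toggle below 0.3 rad), for 0.3 s.
2. then the guard is lifted beyond 1.0 rad, the toggle still off (value of joint guard above 1 rad and value of joint toggle below 0.3 rad), for 0.1 s.
3. then the toggle is flipped on (beyond 0.8 rad) (value of joint toggle above 0.8 rad), for 0.2 s.
At the end, for the whole second after the job is handed in: cups at rest mouth-down on pegs (ball centre over 50 mm deep in the cup, within 62 mm of the mouth's centre, tilt under 0.9 rad); blocks inside the upright basket; tray flat, within 50 mm of its mat's middle; toggle beyond 0.8 rad, guard below 0.1 rad; bystanders moved under 4 cm (((distance between cup0 and peg0_tip below 0.062 m and z of peg0_tip in the frame of cup0 above 0.05 m) or (distance between cup0 and peg1_tip below 0.062 m and z of peg1_tip in the frame of cup0 above 0.05 m) or (distance between cup0 and peg2_tip below 0.062 m and z of peg2_tip in the frame of cup0 above 0.05 m) or (distance between cup0 and peg3_tip below 0.062 m and z of peg3_tip in the frame of cup0 above 0.05 m)) and angle between each of cup0, cup1, cup2, cup3's own z axis and vertical below 0.9 rad and linear speed of each of cup0, cup1, cup2, cup3, tray below 0.03 m/s and ((distance between cup1 and peg0_tip below 0.062 m and z of peg0_tip in the frame of cup1 above 0.05 m) or (distance between cup1 and peg1_tip below 0.062 m and z of peg1_tip in the frame of cup1 above 0.05 m) or (distance between cup1 and peg2_tip below 0.062 m and z of peg2_tip in the frame of cup1 above 0.05 m) or (distance between cup1 and peg3_tip below 0.062 m and z of peg3_tip in the frame of cup1 above 0.05 m)) and ((distance between cup2 and peg0_tip below 0.062 m and z of peg0_tip in the frame of cup2 above 0.05 m) or (distance between cup2 and peg1_tip below 0.062 m and z of peg1_tip in the frame of cup2 above 0.05 m) or (distance between cup2 and peg2_tip below 0.062 m and z of peg2_tip in the frame of cup2 above 0.05 m) or (distance between cup2 and peg3_tip below 0.062 m and z of peg3_tip in the frame of cup2 above 0.05 m)) and ((distance between cup3 and peg0_tip below 0.062 m and z of peg0_tip in the frame of cup3 above 0.05 m) or (distance between cup3 and peg1_tip below 0.062 m and z of peg1_tip in the frame of cup3 above 0.05 m) or (distance between cup3 and peg2_tip below 0.062 m and z of peg2_tip in the frame of cup3 above 0.05 m) or (distance between cup3 and peg3_tip below 0.062 m and z of peg3_tip in the frame of cup3 above 0.05 m)) and x of block0 in the frame of basket between -0.07 and 0.07 m and y of block0 in the frame of basket between -0.07 and 0.07 m and z of block0 in the frame of basket between 0 and 0.075 m and x of block1 in the frame of basket between -0.07 and 0.07 m and y of block1 in the frame of basket between -0.07 and 0.07 m and z of block1 in the frame of basket between 0 and 0.075 m and x of block2 in the frame of basket between -0.07 and 0.07 m and y of block2 in the frame of basket between -0.07 and 0.07 m and z of block2 in the frame of basket between 0 and 0.075 m and x of block3 in the frame of basket between -0.07 and 0.07 m and y of block3 in the frame of basket between -0.07 and 0.07 m and z of block3 in the frame of basket between 0 and 0.075 m and value of joint toggle above 0.8 rad and value of joint guard below 0.1 rad and horizontal distance between tray and tray_mat_mid below 0.05 m and height (world z) of tray below 0.012 m and angle between tray's own z axis and vertical below 0.1 rad and angle between basket's own z axis and vertical below 0.15 rad); the robot touches nothing.
It fails at once if the adapter is moved more than 4 cm (distance of adapter from where it was at the start of the episode above 0.04 m).
It fails at once if the carton is moved more than 4 cm (distance of carton from where it was at the start of the episode above 0.04 m).
It fails at once if the eyepiece is moved more than 4 cm (distance of eyepiece from where it was at the start of the episode above 0.04 m).
It fails at once if the cleaner is moved more than 4 cm (distance of cleaner from where it was at the start of the episode above 0.04 m).
Of cup0, cup1, cup2, cup3 only 2 to 4 are there at a start; the rules pass over those that are not, and their reading is None.
Of block0, block1, block2, block3 only 2 to 4 are there at a start; the rules pass over those that are not, and their reading is None.
At some moment in a run one of cup0, cup1, cup2, cup3, basket may be knocked a few centimetres aside while the robot is not near it.
It also fails if it takes over 210 s, if anything falls off the work surface, if the arm or the gripper's body presses on something with over 40 N, if the wrist force passes 120 N, or if a joint passes its speed limit or range.

## Robot

A 6-joint arm with a two-finger parallel gripper is mounted at the origin on the work surface. World frame = base frame: x ahead of the robot, y to its left, z up, the work surface at z = 0. Lengths are in mm, angles in rad, forces in N, time in s.
With the tool pointing down it reaches from about 350 to 875 mm from the base axis. Payload 4.2 kg.
Tool frame: the origin (TCP) lies at the very end of the fingers, on their centre line; the grasp point (between the pads) lies 19 mm behind it; z points along the fingers, y is the line along which they close (so a half turn about z gives the same grasp; the last joint's range is limited). The gripper opens to 85 mm and grips with 20 to 120 N. Pads are 22 mm wide; open, the fingers measure 114 mm over their backs; the gripper's body (76 mm by 85 mm) begins 54 mm behind the grasp point. The pads swing forward as they close: fully open they stand 13 mm farther back than shut.
Start: joints at [-1.089, 0.385, 0.008, 0, -1.194, -0.259], TCP at [138.119, -609.526, 231.312] pointing down, gripper open.
Joint ranges: [-3.14, 3.14], [-1.21, 2.06], [-1.07, 1.41], [-3.16, 2.05], [-2.99, -0.16], [-3.1, 3.1]. Speed limits (rad/s): [2.79, 2.79, 3.14, 3.14, 3.14, 3.14].

## Interface

Orientations are given as a unit quaternion [x, y, z, w].
In Python, from bench import arm gives the robot as it stands. The module is installed in compiled form; this text tells all that it offers.
- The arm moves only by the tool drive_tool, never from a script. Its argument "targets" is a list of rows, each a list of 5 numbers: the closure, from -1 (fully open) to 1 (shut), then the shift along the tool's x, y, z in mm, then the turn about the tool's z in degrees. In form: [[grip, tx, ty, tz, roll], ...]. A call has 1 to 12 rows; each row is the pose to reach, as a shift and turn from the pose commanded when the call began, along the tool's axes at that moment; what a row does not reach only later rows make up. A row lasts 1/10 s, in which the tool goes at most 50 mm and 8.59 degrees, less where a joint would pass 70% of its speed; a pose out of reach is approached as far as the arm can. A call with a gripper value outside its range is refused whole. The fingers move at their own pace and stop on an object; the grip force is fixed at half the most. Time passes only in rows, so rows that repeat a pose let the fingers close. It gives the time, the measured TCP pose, the force, the opening and the grip force at its end, in the units of the state.
- arm.read_state(): the state, without advancing time (a new reading comes with each control period).
- arm.get_image(name): name is "scene" or "side" or "wrist"; returns the picture (420x560x3 uint8, blue, green, red); there is no depth.
- arm.camera_params(name): a dict with "fov_y" (degrees; the focal length in pixels is half the picture's height over the tangent of half this angle, whatever the lens; pixels are square), "cx", "cy" (the principal point, pixels), "rvec" (rotation vector, rad) and "tvec" (3), from world to camera coordinates, as OpenCV has them; the wrist camera has in their place "tool_from_camera" (4x4, takes a point from camera to tool coordinates, whose origin is the TCP and whose axes are the flange's). Camera axes: x right, y down, z forward; pixel columns grow to the right and rows downward; lengths in mm; the calibration is good to about 2 mm. A picture is of the moment at which its call begins: read the wrist's pose just before it. camera_params takes no time and is no camera call.
- arm.job_done(): hands the job in; it is judged then, once.
The state is a dict: "clock": time; "joints": joint angles; "joint_vel": joint speeds; "joint_efforts": joint torques, N m; "position": TCP position; "ee_rot": TCP orientation; "contact_force": force on the tool from outside, world axes, zero at the start; "wrist_torque": the same for the moment, N m; "gripper_width": finger opening in mm; "grasp_force": force on a finger pad.
Only numpy, scipy, OpenCV 4.12 (cv2) and the standard library are available. Lean on these libraries where they do the work, as an engineer would, in place of code of your own. Each camera call takes 0.05 s, during which the arm holds its last target. There are 200 camera calls.

## Working session

There is one attempt and no reset: what is moved stays moved. The work goes in short steps, Python scripts to look and compute and a tool call to move; the robot and the scene stay as the last step left them, time stands still between calls to the robot, and variables do not carry over. Pictures are saved under pics/ and viewed, at most 14 in all, crops included, and the job is handed in when it is done.

Besides the shell and the picture viewer there is one more tool, called after "Emit:" as a command line: name --pt "numbers of a row" for each row, then --argument value for the rest. drive_tool: Moves the arm, as the interface text tells. Its arguments: {"type":"object","properties":{"targets":{"type":"array","items":{"type":"array","items":{"type":"number"}}}},"required":["targets"]}

```bash
mkdir -p pics; cat > h.py <<'E'
import numpy as np, cv2
from bench import arm
from scipy.spatial.transform import Rotation as R
def grab(n,f=None):
    s=arm.read_state(); im=np.array(arm.get_image(n)); p=arm.camera_params(n)
    if f: cv2.imwrite('pics/'+f,im)
    return im,cam(p,s)
def cam(p,s):
    f=210/np.tan(np.radians(p['fov_y'])/2)
    if 'rvec' in p:
        Rm=R.from_rotvec(np.ravel(p['rvec'])).as_matrix().T; c=-Rm@np.ravel(p['tvec'])
    else:
        T=np.array(p['tool_from_camera']); Q=R.from_quat(s['ee_rot']).as_matrix()
        Rm=Q@T[:3,:3]; c=Q@T[:3,3]+np.array(s['position'])
    return dict(f=f,cx=p['cx'],cy=p['cy'],R=Rm,c=c)
def ray(k,u,v,z):
    d=k['R']@np.array([(u-k['cx'])/k['f'],(v-k['cy'])/k['f'],1]); return k['c']+d*(z-k['c'][2])/d[2]
def proj(k,P):
    q=k['R'].T@(np.array(P,float)-k['c']); return q[0]/q[2]*k['f']+k['cx'],q[1]/q[2]*k['f']+k['cy']
def tocam(p): pass
E
python3 - <<'E'
from h import *
for n in ['scene','side','wrist']:
    im,k=grab(n,n+'0.png'); print(n,k['c'].round(),k['R'].round(2).tolist(),arm.camera_params(n).keys())
s=arm.read_state();print(s['position'],R.from_quat(s['ee_rot']).as_matrix().round(3),s['gripper_width'])
a=cv2.imread('pics/scene0.png');b=cv2.imread('pics/side0.png')
E
```

```text
scene [1182.  -64. 1101.] [[0.17, 0.83, -0.53], [0.99, -0.15, 0.08], [-0.01, -0.53, -0.85]] dict_keys(['fov_y', 'cx', 'cy', 'rvec', 'tvec'])
side [ 330. 1090.  862.] [[-0.97, -0.16, 0.19], [-0.24, 0.55, -0.8], [0.02, -0.82, -0.57]] dict_keys(['fov_y', 'cx', 'cy', 'rvec', 'tvec'])
wrist [  63. -626.  374.] [[-0.22, 0.93, 0.29], [0.98, 0.21, 0.07], [0.0, 0.3, -0.96]] dict_keys(['fov_y', 'cx', 'cy', 'tool_from_camera'])
[ 137.99183641 -609.14044527  230.47268332] [[-0.975 -0.221 -0.001]
 [-0.221  0.975  0.002]
 [ 0.     0.002 -1.   ]] 85.25233806858594
```

View pics/scene0.png

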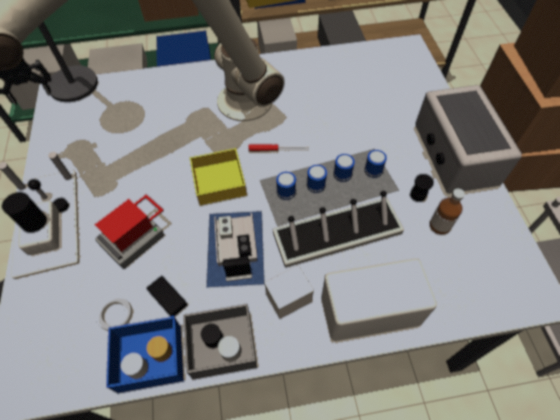

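View pics/side0.png

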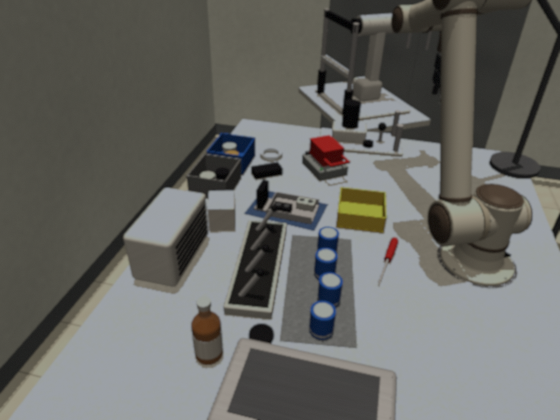

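```bash
python3 - <<'E'
from h import *
a=cv2.imread('pics/scene0.png')
c1=cv2.resize(a[140:300,190:420],None,fx=3.4,fy=3.4,interpolation=cv2.INTER_CUBIC)
cv2.imwrite('pics/c1.png',c1)
c2=cv2.resize(a[180:325,85:205],None,fx=4,fy=4,interpolation=cv2.INTER_CUBIC)
cv2.imwrite('pics/c2.png',c2)
E
```

```text
(no output)
```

View pics/c1.png

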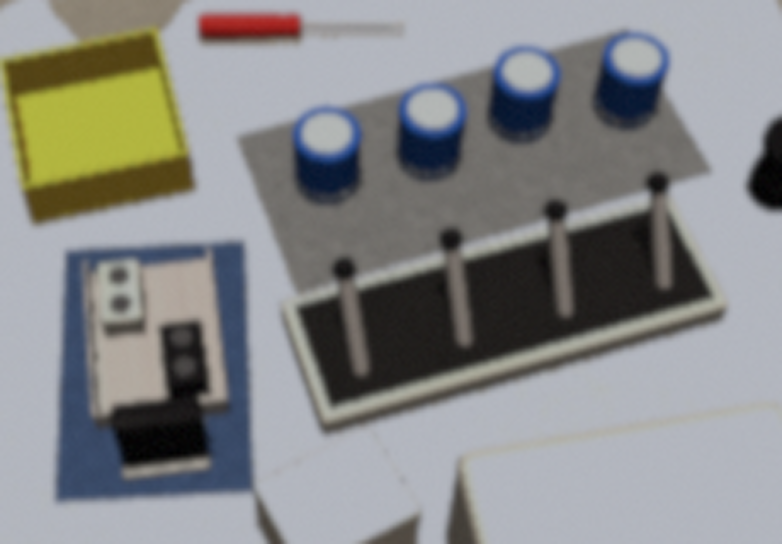

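View pics/c2.png

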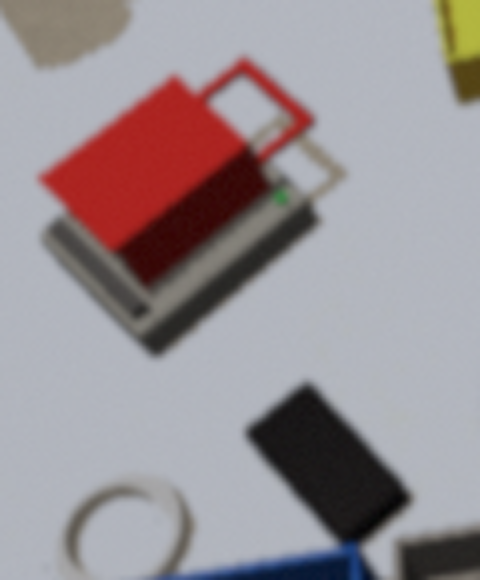

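```bash
cat >> h.py <<'E'
def tool(P,s=None):
    s=s or arm.read_state(); return (R.from_quat(s['ee_rot']).as_matrix().T@(np.array(P)-np.array(s['position']))).round(1)
E
python3 - <<'E'
from h import *
k=cam(arm.camera_params('scene'),None)
def c1(x,y,z): return ray(k,x/3.4+190,y/3.4+140,z).round(0)[:2]
def c2(x,y,z): return ray(k,x/4+85,y/4+180,z).round(0)[:2]
for q in [(327,135),(432,110),(527,75),(635,58)]: print('cup',c1(*q,70))
for q in [(344,268),(451,238),(556,209),(657,181)]: print('ball',c1(*q,112))
for q in [(119,287),(183,355)]: print('block',c1(*q,32))
for q in [(3,62),(155,32),(193,185),(33,222)]: print('bask',c1(*q,60))
print('basket floor',c1(95,122,5))
for q in [(68,250),(243,243),(252,488),(57,500)]: print('mat',c1(*q,1))
for q in [(113,405),(200,405)]: print('handle',c1(*q,80))
for q in [(243,62),(310,120)]: print('bar',c2(*q,80))
for q in [(45,235),(155,335),(315,210)]: print('console top',c2(*q,40))
for q in [(40,180),(115,248),(255,150),(178,77)]: print('hood',c2(*q,102))
E
```

```text
cup [426.  75.]
cup [416. 171.]
cup [393. 263.]
cup [391. 363.]
ball [588.  59.]
ball [576. 148.]
ball [564. 238.]
ball [552. 326.]
block [ 524. -123.]
block [599. -78.]
bask [ 284. -201.]
bask [273. -59.]
bask [451. -47.]
bask [ 464. -187.]
basket floor [ 324. -127.]
mat [ 459. -165.]
mat [479. -11.]
mat [712. -39.]
mat [ 695. -194.]
handle [ 659. -136.]
handle [671. -70.]
bar [ 416. -335.]
bar [ 475. -289.]
console top [ 511. -485.]
console top [ 604. -407.]
console top [ 525. -297.]
hood [ 506. -466.]
hood [ 569. -414.]
hood [ 508. -322.]
hood [ 437. -375.]
```

Emit:
drive_tool --pt "-1 -330 480 -20 0" --pt "-1 -330 480 -20 0" --pt "-1 -330 480 -20 0" --pt "-1 -330 480 -20 0" --pt "-1 -330 480 -20 0" --pt "-1 -330 480 -20 0" --pt "-1 -330 480 -20 0" --pt "-1 -330 480 -20 0" --pt "-1 -330 480 -20 0" --pt "-1 -330 480 -20 0" --pt "-1 -330 480 -20 0" --pt "-1 -330 480 -20 0"

```text
clock: 1.35
position: [354.3, -65.9, 251.7]
ee_rot: [-0.113, 0.994, 0.0, 0.001]
contact_force: [0.6, -0.2, 0.5]
gripper_width: 85.1
grasp_force: 0.0
```

Emit:
drive_tool --pt "-1 -116 166 -30 5" --pt "-1 -116 166 -30 5" --pt "-1 -116 166 -30 5" --pt "-1 -116 166 -30 5" --pt "-1 -116 166 -30 5" --pt "-1 -116 166 -30 5" --pt "-1 -116 166 -30 5"

```text
clock: 2.05
position: [429.6, 118.3, 280.8]
ee_rot: [-0.068, 0.998, -0.0, -0.001]
contact_force: [0.2, -0.8, -0.2]
gripper_width: 85.8
grasp_force: 0.0
```

```bash
python3 - <<'E'
from h import *
im,k=grab('wrist','w1.png'); s=arm.read_state(); print(s['position'],R.from_quat(s['ee_rot']).as_matrix().round(3).tolist(),s['contact_force'],s['gripper_width'])
E
```

```text
[429.60430855 117.92550423 280.96846711] [[-0.991, -0.134, -0.001], [-0.134, 0.991, -0.0], [0.001, -0.0, -1.0]] [0.31110944 0.05031831 0.18159381] 85.32926638219632
```

View pics/w1.png

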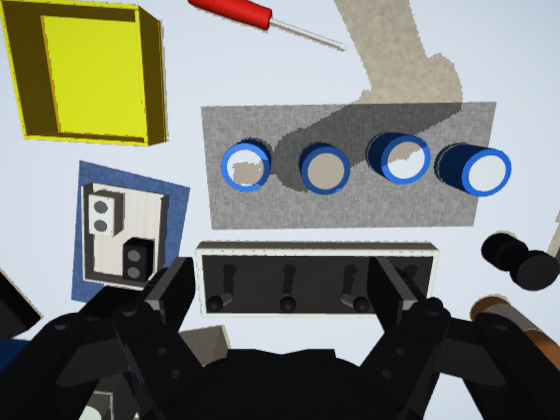

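```bash
cat >> h.py <<'E'
def cups(im):
    h=cv2.cvtColor(im,cv2.COLOR_BGR2HSV); m=cv2.inRange(h,(100,120,120),(125,255,255))
    cs,hi=cv2.findContours(m,cv2.RETR_CCOMP,cv2.CHAIN_APPROX_NONE); o=[]
    for c,q in zip(cs,hi[0]):
        if q[3]>=0 and cv2.contourArea(c)>400: o.append(cv2.fitEllipse(c))   # inner hole of the ring
    return o
E
python3 - <<'E'
from h import *
im=cv2.imread('pics/w1.png'); k=cam(arm.camera_params('wrist'),arm.read_state())
for e in cups(im): print(np.round(e[0]),np.round(e[1]),ray(k,*e[0],70).round(1))
for q in [(214,304),(288,304),(361,304)]: print('ball',ray(k,*q,112).round(1))
for b in [[(89,192),(114,193),(119,235),(91,234)],[(124,237),(152,239),(152,280),(125,280)]]:
    print([ray(k,*q,32).round(0)[:2].tolist() for q in b])
for q in [(3,2),(143,5),(163,130),(148,145),(26,135)]: print('basket rim',ray(k,*q,60).round(0)[:2])
for q in [(46,14),(130,14),(145,128),(60,128)]: print('basket floor',ray(k,*q,5).round(0)[:2])
for q in [(82,161),(190,188),(72,300)]: print('mat',ray(k,*q,1).round(0)[:2])
for q in [(82,184),(161,190),(82,279)]: print('traywall',ray(k,*q,26).round(0)[:2])
E
```

```text
[487. 173.] [34. 42.] [388.8 364.4  70. ]
[325. 171.] [37. 39.] [412.5 170.3  70. ]
[245. 167.] [37. 39.] [421.4  73.4  70. ]
[406. 160.] [36. 41.] [386.3 262.9  70. ]
ball [587.2  56.4 112. ]
ball [575.  146.7 112. ]
ball [563.  235.8 112. ]
[[491.0, -138.0], [488.0, -105.0], [550.0, -99.0], [554.0, -139.0]]
[[552.0, -92.0], [550.0, -53.0], [617.0, -52.0], [623.0, -92.0]]
basket rim [ 281. -200.]
basket rim [264. -52.]
basket rim [392. -29.]
basket rim [412. -47.]
basket rim [ 419. -192.]
basket floor [ 276. -195.]
basket floor [263. -93.]
basket floor [398. -74.]
basket floor [ 414. -190.]
mat [ 457. -165.]
mat [476. -10.]
mat [ 694. -196.]
traywall [ 483. -151.]
traywall [477. -43.]
traywall [ 634. -160.]
```

Emit:
drive_tool --pt "-0.75 12 -43 90 0" --pt "-0.75 12 -43 130 0" --pt "-0.75 12 -43 140 0" --pt "-0.75 12 -43 190 0" --pt "-0.75 12 -43 230 0" --pt "-0.75 12 -43 251 0" --pt "-0.75 12 -43 251 0" --pt "0.6 12 -43 251 0" --pt "0.6 12 -43 251 0" --pt "0.6 12 -43 251 0" --pt "0.6 12 -43 251 0" --pt "0.6 12 -43 251 0"

```text
clock: 3.3
position: [425.1, 75.2, 31.5]
ee_rot: [-0.068, 0.998, 0.0, 0.001]
contact_force: [-0.7, -0.9, 7.1]
gripper_width: 58.4
grasp_force: 64.7
```

```bash
python3 - <<'E'
from h import *
s=arm.read_state();print(s['position'],s['gripper_width'],s['grasp_force'],s['contact_force'])
E
```

```text
[425.10844881  75.23057172  31.52903535] 58.35101124387162 64.67105340678245 [-0.66713584 -0.86177387  7.10663036]
```

Emit:
drive_tool --pt "0.6 0 0 -50 0" --pt "0.6 0 0 -100 0" --pt "0.6 -10 -5 -144 0" --pt "0.6 -60 -20 -144 0" --pt "0.6 -110 -39 -144 0" --pt "0.6 -150 -39 -144 0" --pt "0.6 -172 -39 -144 0" --pt "0.6 -172 -39 -144 0" --pt "0.6 -172 -39 -130 0" --pt "0.6 -172 -39 -115 0" --pt "0.6 -172 -39 -100 0" --pt "0.6 -172 -39 -100 0"

```text
clock: 4.5
position: [597.3, 59.1, 128.1]
ee_rot: [-0.068, 0.998, -0.0, -0.003]
contact_force: [-0.9, -0.2, -0.5]
gripper_width: 58.4
grasp_force: 65.1
```

Emit:
drive_tool --pt "0.6 0 0 10 0" --pt "0.6 0 0 20 0" --pt "0.6 0 0 27 0" --pt "0.6 0 0 33 0" --pt "0.6 0 0 33 0"

```text
clock: 5.0
position: [599.4, 59.3, 96.3]
ee_rot: [-0.068, 0.998, -0.0, -0.001]
contact_force: [0.5, -0.0, -0.4]
gripper_width: 58.2
grasp_force: 65.1
```

```bash
python3 - <<'E'
from h import *
im,k=grab('side'); a=cv2.resize(im[210:350,210:380],None,fx=2.3,fy=2.3); im,k=grab('scene'); b=cv2.resize(im[140:280,250:420],None,fx=2.3,fy=2.3)
cv2.imwrite('pics/p1.png',np.hstack([a,b])); print(arm.read_state()['position'])
E
```

```text
[600.12996866  59.4377863   97.33256599]
```

View pics/p1.png

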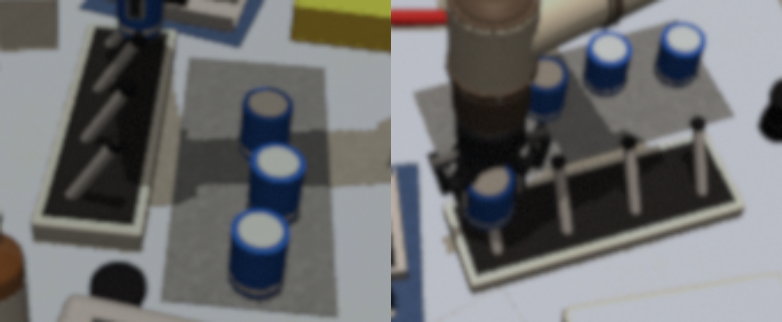

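Emit:
drive_tool --pt "0.6 0 0 6 0" --pt "0.6 0 0 6 0" --pt "-0.6 0 0 6 0" --pt "-0.65 0 0 6 0" --pt "-0.65 0 0 6 0" --pt "-0.65 0 0 6 0" --pt "-0.65 0 0 -30 0" --pt "-0.65 0 0 -70 0" --pt "-0.65 50 0 -110 0" --pt "-0.65 90 20 -110 0" --pt "-0.65 130 60 -110 0" --pt "-0.65 150 80 -110 0"

```text
clock: 6.3
position: [438.5, 118.5, 208.0]
ee_rot: [-0.067, 0.998, 0.001, 0.001]
contact_force: [-0.1, 0.5, 1.2]
gripper_width: 70.2
grasp_force: 0.0
```

```bash
python3 - <<'E'
from h import *
im,k=grab('wrist','w2.png')
for e in cups(im): print(np.round(e[0]),np.round(e[1]),ray(k,*e[0],70).round(1),ray(k,*e[0],120).round(1))
im,k=grab('side'); a=cv2.resize(im[190:350,210:380],None,fx=2.3,fy=2.3); im,k=grab('scene'); b=cv2.resize(im[140:300,250:420],None,fx=2.3,fy=2.3)
cv2.imwrite('pics/p2.png',np.hstack([a,b])); s=arm.read_state();print(s['position'],s['gripper_width'])
E
```

```text
[338. 175.] [46. 49.] [412.4 170.5  70. ] [403.4 159.4 120. ]
[438. 161.] [44. 52.] [386.1 263.2  70. ] [381.8 235.5 120. ]
[439.20450232 119.30047918 208.18951503] 70.52697142264283
```

View pics/p2.png

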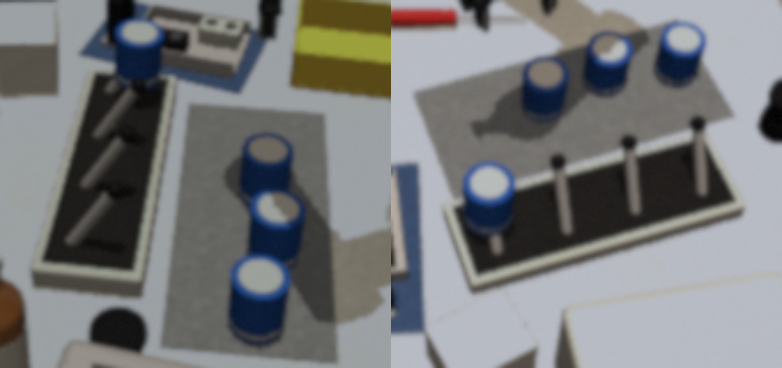

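Emit:
drive_tool --pt "-0.75 19 54 20 0" --pt "-0.75 19 54 50 0" --pt "-0.75 19 54 65 0" --pt "-0.75 19 54 110 0" --pt "-0.75 19 54 150 0" --pt "-0.75 19 54 177 0" --pt "-0.75 19 54 177 0" --pt "0.6 19 54 177 0" --pt "0.6 19 54 177 0" --pt "0.6 19 54 177 0" --pt "0.6 19 54 177 0" --pt "0.6 19 54 177 0"

```text
clock: 7.65
position: [414.8, 169.7, 31.1]
ee_rot: [-0.068, 0.998, 0.001, 0.001]
contact_force: [0.3, -0.5, 2.7]
gripper_width: 58.6
grasp_force: 64.4
```

```bash
cat >> h.py <<'E'
def tri(k1,p1,k2,p2):
    d=[k['R']@np.array([(p[0]-k['cx'])/k['f'],(p[1]-k['cy'])/k['f'],1]) for k,p in((k1,p1),(k2,p2))]
    t=np.linalg.lstsq(np.c_[d[0],-d[1]],k2['c']-k1['c'],rcond=None)[0]
    a,b=k1['c']+t[0]*d[0],k2['c']+t[1]*d[1]; return (a+b)/2,np.linalg.norm(a-b)
E
python3 - <<'E'
from h import *
k=[cam(arm.camera_params(n),None) for n in('scene','side')]
print(tri(k[0],(292.6,219.6),k[1],(269.6,204.3)))
print('tool shift',tool([589,149.5,175]),tool([589,149.5,130]))
s=arm.read_state();print(s['position'],s['gripper_width'],s['grasp_force'])
E
```

```text
(array([599.67202742,  61.30723063, 123.72986083]), np.float64(3.407817532348009))
tool shift [-170.1  -43.4 -143.6] [-170.1  -43.4  -98.6]
[414.77956519 169.66735964  31.13121147] 58.56219587259652 64.40249433740973
```

Emit:
drive_tool --pt "0.6 0 0 -50 0" --pt "0.6 0 0 -100 0" --pt "0.6 -10 -5 -144 0" --pt "0.6 -60 -20 -144 0" --pt "0.6 -110 -43 -144 0" --pt "0.6 -150 -43 -144 0" --pt "0.6 -170 -43 -144 0" --pt "0.6 -170 -43 -144 0" --pt "0.6 -170 -43 -144 0" --pt "0.6 -170 -43 -120 0" --pt "0.6 -170 -43 -100 0" --pt "0.6 -170 -43 -100 0"

```text
clock: 8.85
position: [585.3, 148.9, 127.8]
ee_rot: [-0.068, 0.998, -0.001, -0.003]
contact_force: [0.0, -0.5, -1.7]
gripper_width: 58.9
grasp_force: 65.1
```

Emit:
drive_tool --pt "0.6 0 0 12 0" --pt "0.6 0 0 24 0" --pt "0.6 0 0 34 0" --pt "0.6 0 0 39 0" --pt "0.6 0 0 39 0"

```text
clock: 9.35
position: [588.9, 149.8, 90.8]
ee_rot: [-0.068, 0.998, -0.0, 0.0]
contact_force: [-0.5, 0.4, -1.1]
gripper_width: 58.8
grasp_force: 65.1
```

Emit:
drive_tool --pt "-0.6 0 0 0 0" --pt "-0.65 0 0 0 0" --pt "-0.65 0 0 0 0" --pt "-0.65 0 0 -40 0" --pt "-0.65 0 0 -80 0" --pt "-0.65 40 20 -115 0" --pt "-0.65 80 50 -115 0" --pt "-0.65 115 80 -115 0" --pt "-0.65 150 110 -115 0" --pt "-0.65 175 125 -115 0" --pt "-0.65 185 125 -115 0" --pt "-0.65 185 125 -115 0"

```text
clock: 10.55
position: [387.6, 248.5, 206.9]
ee_rot: [-0.069, 0.998, 0.0, 0.0]
contact_force: [0.4, -0.3, 0.6]
gripper_width: 70.5
grasp_force: 0.0
```

```bash
python3 - <<'E'
from h import *
im,k=grab('wrist','w3.png')
for e in cups(im): P=ray(k,*e[0],70);print(np.round(e[0]),np.round(e[1]),P.round(1),tool([*P[:2],31]))
im,k=grab('side'); a=cv2.resize(im[190:350,210:380],None,fx=2.3,fy=2.3); im,k=grab('scene'); b=cv2.resize(im[140:300,250:420],None,fx=2.3,fy=2.3)
cv2.imwrite('pics/p3.png',np.hstack([a,b])); s=arm.read_state();print(s['position'],s['gripper_width'])
E
```

```text
[395. 211.] [42. 47.] [388.7 364.   70. ] [-15.7 114.3 175.9]
[295. 196.] [45. 47.] [386.4 262.6  70. ] [  0.4  14.2 175.8]
[389.38866268 248.37414314 206.46614322] 70.50686023262159
```

View pics/p3.png

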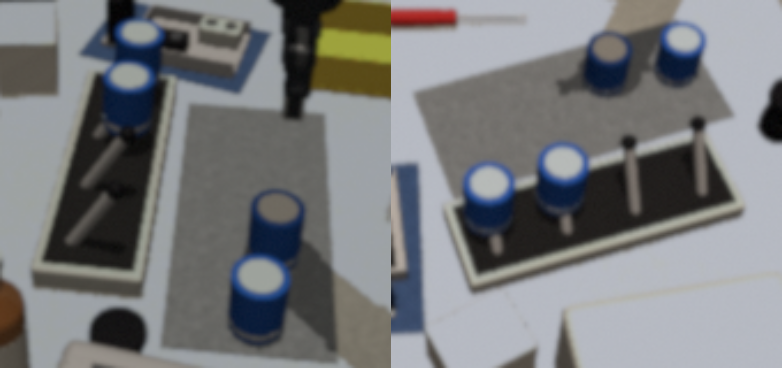

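Emit:
drive_tool --pt "-0.75 1 14 20 0" --pt "-0.75 1 14 60 0" --pt "-0.75 1 14 100 0" --pt "-0.75 1 14 140 0" --pt "-0.75 1 14 175 0" --pt "-0.75 1 14 175 0" --pt "0.6 1 14 175 0" --pt "0.6 1 14 175 0" --pt "0.6 1 14 175 0" --pt "0.6 1 14 175 0" --pt "0.6 1 14 175 0"

```text
clock: 11.8
position: [385.8, 262.7, 32.2]
ee_rot: [-0.068, 0.998, 0.001, 0.001]
contact_force: [0.3, -0.9, -0.9]
gripper_width: 59.1
grasp_force: 64.4
```

Emit:
drive_tool --pt "0.6 0 0 -50 0" --pt "0.6 0 0 -100 0" --pt "0.6 -10 -5 -144 0" --pt "0.6 -60 -20 -144 0" --pt "0.6 -110 -49 -144 0" --pt "0.6 -150 -49 -144 0" --pt "0.6 -186 -49 -144 0" --pt "0.6 -186 -49 -144 0" --pt "0.6 -186 -49 -144 0" --pt "0.6 -186 -49 -144 0"

```text
clock: 12.8
position: [575.4, 238.7, 175.2]
ee_rot: [-0.068, 0.998, -0.0, -0.0]
contact_force: [0.1, -0.3, 0.3]
gripper_width: 58.9
grasp_force: 65.4
```

```bash
python3 - <<'E'
from h import *
s=arm.read_state();print(s['position'],s['gripper_width'],tool([577.5,239,91]))
E
```

```text
[575.39132143 238.7378149  175.2473421 ] 58.943649159529315 [-2.2 -0.  84.2]
```

Emit:
drive_tool --pt "0.6 0 0 25 0" --pt "0.6 0 0 45 0" --pt "0.6 0 0 57 0" --pt "0.6 0 0 69 0" --pt "0.6 0 0 79 0" --pt "0.6 0 0 84 0" --pt "0.6 0 0 84 0" --pt "-0.6 0 0 84 0" --pt "-0.65 0 0 84 0" --pt "-0.65 0 0 84 0" --pt "-0.65 0 0 50 0" --pt "-0.65 0 0 10 0"

```text
clock: 14.0
position: [575.6, 238.2, 164.6]
ee_rot: [-0.068, 0.998, -0.001, -0.002]
contact_force: [1.2, 0.5, 0.8]
gripper_width: 70.3
grasp_force: 0.0
```

Emit:
drive_tool --pt "-0.65 10 10 -35 0" --pt "-0.65 40 40 -45 0" --pt "-0.65 75 75 -45 0" --pt "-0.65 105 105 -45 0" --pt "-0.65 140 125 -45 0" --pt "-0.65 167 140 -45 0" --pt "-0.65 167 140 -45 0" --pt "-0.65 167 140 -45 0"

```text
clock: 14.8
position: [391.8, 355.5, 211.1]
ee_rot: [-0.069, 0.998, 0.001, 0.001]
contact_force: [0.4, 0.5, 0.1]
gripper_width: 70.4
grasp_force: 0.0
```

```bash
python3 - <<'E'
from h import *
im,k=grab('wrist','w4.png')
for e in cups(im): P=ray(k,*e[0],70);print(np.round(e[0]),np.round(e[1]),P.round(1),tool([*P[:2],31]))
s=arm.read_state();print(s['position'],s['gripper_width'])
E
```

```text
[289. 192.] [45. 46.] [388.7 363.7  70. ] [  2.7   8.8 179.8]
[392.41990719 355.22509588 210.84323076] 70.38348449950576
```

Emit:
drive_tool --pt "-0.75 3 9 20 0" --pt "-0.75 3 9 60 0" --pt "-0.75 3 9 100 0" --pt "-0.75 3 9 140 0" --pt "-0.75 3 9 180 0" --pt "-0.75 3 9 180 0" --pt "0.6 3 9 180 0" --pt "0.6 3 9 180 0" --pt "0.6 3 9 180 0" --pt "0.6 3 9 180 0" --pt "0.6 3 9 180 0"

```text
clock: 15.95
position: [388.2, 364.0, 31.4]
ee_rot: [-0.068, 0.998, 0.001, 0.001]
contact_force: [-0.7, -0.5, -1.1]
gripper_width: 58.8
grasp_force: 64.3
```

Emit:
drive_tool --pt "0.6 0 0 -50 0" --pt "0.6 0 0 -100 0" --pt "0.6 -10 -5 -144 0" --pt "0.6 -60 -20 -144 0" --pt "0.6 -110 -40 -144 0" --pt "0.6 -145 -59 -144 0" --pt "0.6 -171 -59 -144 0" --pt "0.6 -171 -59 -144 0" --pt "0.6 -171 -59 -144 0" --pt "0.6 -171 -59 -144 0"

```text
clock: 16.95
position: [564.4, 328.3, 174.4]
ee_rot: [-0.068, 0.998, -0.0, -0.0]
contact_force: [-1.0, 0.6, -0.7]
gripper_width: 58.9
grasp_force: 65.1
```

```bash
python3 - <<'E'
from h import *
s=arm.read_state();print(s['position'],s['gripper_width'],tool([565.5,328,91]))
E
```

```text
[564.36917828 328.26800913 174.36990879] 58.85438704933783 [-1.1 -0.4 83.4]
```

Emit:
drive_tool --pt "0.6 0 0 25 0" --pt "0.6 0 0 45 0" --pt "0.6 0 0 57 0" --pt "0.6 0 0 69 0" --pt "0.6 0 0 79 0" --pt "0.6 0 0 84 0" --pt "0.6 0 0 84 0" --pt "-0.6 0 0 84 0" --pt "-0.65 0 0 84 0" --pt "-0.65 0 0 84 0" --pt "-0.65 0 0 50 0" --pt "-0.65 0 0 10 0"

```text
clock: 18.15
position: [564.5, 327.4, 163.5]
ee_rot: [-0.068, 0.998, -0.001, -0.002]
contact_force: [-0.4, 0.1, -0.1]
gripper_width: 70.4
grasp_force: 0.0
```

Emit:
drive_tool --pt "-0.65 0 0 -40 0" --pt "-0.65 20 0 -50 0" --pt "-1 60 -50 -50 5" --pt "-1 127 -100 -50 10" --pt "-1 127 -417 -50 13" --pt "-1 127 -417 -50 13" --pt "-1 127 -417 -50 13" --pt "-1 127 -417 -50 13" --pt "-1 127 -417 -50 13" --pt "-1 127 -417 -50 13" --pt "-1 127 -417 -50 13" --pt "-1 127 -417 -50 13"

```text
clock: 19.35
position: [495.4, -106.7, 214.8]
ee_rot: [0.049, 0.999, -0.0, 0.0]
contact_force: [0.6, 0.3, 1.1]
gripper_width: 85.3
grasp_force: 0.0
```

```bash
python3 - <<'E'
from h import *
im,k=grab('wrist','w5.png')
s=arm.read_state();print(s['position'],R.from_quat(s['ee_rot']).as_matrix().round(3).tolist(),s['gripper_width'])
E
```

```text
[ 495.58478706 -104.77755407  214.68233638] [[-0.995, 0.097, 0.001], [0.097, 0.995, -0.0], [-0.001, 0.0, -1.0]] 85.5579537146912
```

View pics/w5.png

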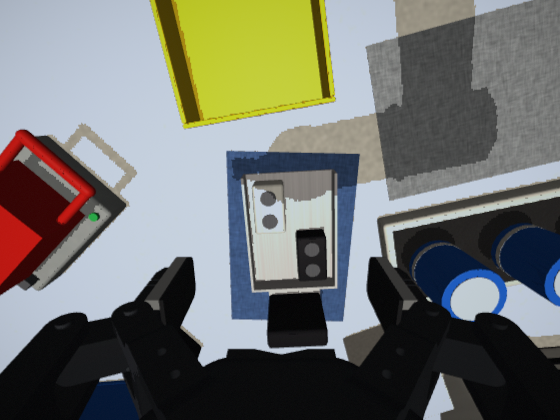

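```bash
python3 - <<'E'
from h import *
k=cam(arm.camera_params('wrist'),arm.read_state())
for n,b,z in [('silver',[(254,181),(283,180),(285,232),(256,233)],32),('black',[(296,230),(325,229),(327,279),(300,280)],32),('walltop',[(244,171),(339,171),(336,291),(250,292)],26),('handletop',[(268,322),(325,322)],80),('mat',[(227,151),(359,155),(343,321),(232,319)],1),('basketrim',[(186,126),(335,99)],60)]:
    P=[ray(k,*q,z) for q in b]; print(n,[tool([*p[:2],z]).tolist()[:2] for p in P],np.mean(P,0).round(0)[:2])
E
```

```text
silver [[3.5, -30.3], [4.6, 2.3], [-58.4, 4.8], [-59.6, -29.7]] [ 522. -121.]
black [[-55.8, 17.8], [-54.6, 52.1], [-121.8, 57.5], [-123.2, 23.8]] [588. -76.]
walltop [[13.8, -41.9], [13.7, 65.8], [-143.0, 71.0], [-144.4, -40.0]] [562. -97.]
handletop [[-147.2, -14.6], [-147.2, 49.3]] [ 644. -102.]
mat [[33.2, -64.5], [28.4, 93.7], [-209.3, 89.2], [-205.7, -70.2]] [ 585. -101.]
basketrim [[64.6, -92.5], [89.3, 51.2]] [ 417. -118.]
```

```bash
python3 - <<'E'
from h import *
print(arm.read_state()['joints'])
E
```

```text
[ 1.12698870e-01  1.96479278e-01 -3.03662204e-01  1.78305197e-04
 -1.06988297e+00 -1.78030245e+00]
```

Emit:
drive_tool --pt "-0.8 -10 -5 40 30" --pt "-0.8 -28 -13 60 60" --pt "-0.8 -28 -13 80 88" --pt "-0.8 -28 -13 100 88" --pt "-0.8 -28 -13 120 88" --pt "-0.8 -28 -13 140 88" --pt "-0.8 -28 -13 140 88" --pt "-0.8 -28 -13 140 88" --pt "-0.8 -28 -13 140 88" --pt "-0.8 -28 -13 140 88" --pt "-0.8 -28 -13 140 88" --pt "-0.8 -28 -13 140 88"

```text
clock: 20.6
position: [521.0, -143.1, 70.6]
ee_rot: [0.713, 0.701, 0.023, -0.019]
contact_force: [-0.3, 0.3, -0.4]
gripper_width: 77.1
grasp_force: 0.0
```

```bash
python3 - <<'E'
from h import *
im,k=grab('wrist','w6.png')
s=arm.read_state();print(s['position'],R.from_quat(s['ee_rot']).as_matrix().round(3).tolist(),s['gripper_width'],s['joints'], tool([522,-121,18]))
E
```

```text
[ 520.93179172 -142.78854944   70.59983253] [[0.016, 1.0, 0.005], [0.998, -0.016, 0.059], [0.059, 0.004, -0.998]] 76.6490230893878 [-1.95090502e-03  4.21998369e-01 -3.65051766e-01 -8.35104540e-02
 -7.80405308e-01 -3.09656870e+00] [18.7  0.5 53.8]
```

View pics/w6.png

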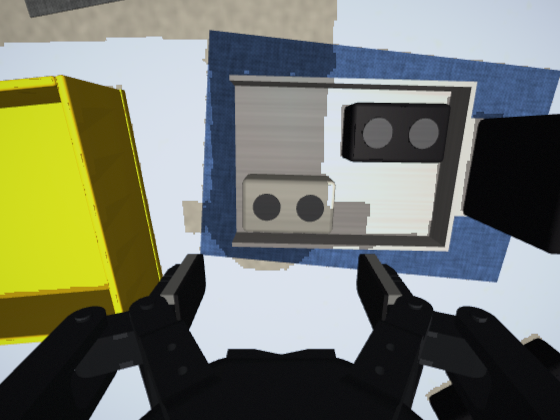

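Emit:
drive_tool --pt "-0.8 0 0 -40 -12" --pt "-0.8 0 0 -60 -90" --pt "-0.8 0 0 -60 -90" --pt "-0.8 0 0 -60 -90" --pt "-0.8 0 0 -60 -90" --pt "-0.8 0 0 -60 -90" --pt "-0.8 0 0 -60 -90" --pt "-0.8 0 0 -60 -90" --pt "-0.8 0 0 -60 -90" --pt "-0.8 0 0 -60 -90" --pt "-0.8 0 0 -60 -90" --pt "-0.8 0 0 -60 -90"

```text
clock: 21.85
position: [520.5, -145.7, 130.5]
ee_rot: [0.008, 1.0, 0.029, 0.002]
contact_force: [0.2, -1.1, 0.1]
gripper_width: 76.9
grasp_force: 0.0
```

Emit:
drive_tool --pt "-0.8 0 0 0 -88" --pt "-0.8 0 0 0 -88" --pt "-0.8 0 0 0 -88" --pt "-0.8 0 0 0 -88" --pt "-0.8 0 0 0 -88" --pt "-0.8 0 0 0 -88" --pt "-0.8 0 0 0 -88" --pt "-0.8 0 0 0 -88" --pt "-0.8 0 0 0 -88" --pt "-0.8 0 0 0 -88" --pt "-0.8 0 0 0 -88" --pt "-0.8 0 0 0 -88"

```text
clock: 23.05
position: [520.5, -146.1, 130.4]
ee_rot: [-0.688, 0.725, 0.02, 0.022]
contact_force: [0.4, -0.5, -0.5]
gripper_width: 77.0
grasp_force: 0.0
```

```bash
python3 - <<'E'
from h import *
s=arm.read_state();print(s['position'],R.from_quat(s['ee_rot']).as_matrix().round(3).tolist(),s['gripper_width'],s['joints'], tool([522,-121,16]))
E
```

```text
[ 520.46936047 -146.09055783  130.42293279] [[-0.052, -0.999, 0.005], [-0.997, 0.052, 0.059], [-0.059, -0.002, -0.998]] 76.98755785246995 [-8.15244029e-03  3.45872594e-01 -3.03380511e-01 -7.41189932e-02
 -9.18470049e-01  6.41769121e-04] [-18.3  -0.  115.7]
```

Emit:
drive_tool --pt "-0.9 -18 0 30 -3" --pt "-0.9 -18 0 70 -3" --pt "-0.9 -18 0 100 -3" --pt "-0.9 -18 0 114 -3" --pt "-0.9 -18 0 114 -3" --pt "0.6 -18 0 114 -3" --pt "0.6 -18 0 114 -3" --pt "0.6 -18 0 114 -3" --pt "0.6 -18 0 114 -3" --pt "0.6 -18 0 114 -3" --pt "0.6 -18 0 80 -3" --pt "0.6 -18 0 10 -3"

```text
clock: 24.25
position: [519.1, -126.8, 99.9]
ee_rot: [-0.707, 0.707, 0.022, 0.02]
contact_force: [1.6, -0.4, -0.1]
gripper_width: 58.1
grasp_force: 64.5
```

```bash
python3 - <<'E'
from h import *
im,k=grab('wrist','w7.png')
s=arm.read_state();print(s['position'],s['gripper_width'],s['contact_force'],tool([350,-150,110]),tool([350,-150,27]))
im,k=grab('side','s7.png')
E
```

```text
[ 525.69020133 -128.23036854  110.53832082] 57.963315026031374 [2.09378994 0.05801074 5.59615951] [ 21.2 175.7  -3.7] [ 25.9 177.2  79.2]
```

View pics/w7.png

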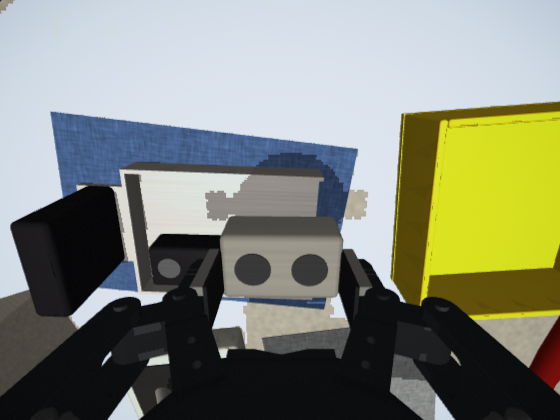

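```bash
python3 - <<'E'
from h import *
k=cam(arm.camera_params('wrist'),arm.read_state())
for q in [(403,113),(393,290),(446,122),(424,318)]: print(ray(k,*q,60).round(0)[:2])
a=cv2.imread('pics/s7.png'); h=cv2.cvtColor(a,cv2.COLOR_BGR2HSV); m=cv2.inRange(h,(22,150,60),(35,255,255)); print(cv2.boundingRect(m))
a=cv2.imread('pics/side0.png'); h=cv2.cvtColor(a,cv2.COLOR_BGR2HSV); m=cv2.inRange(h,(22,150,60),(35,255,255)); print(cv2.boundingRect(m))
E
```

```text
[ 452. -201.]
[441. -74.]
[ 426. -196.]
[414. -48.]
(338, 189, 47, 43)
(338, 189, 47, 43)
```

Emit:
drive_tool --pt "0.6 5 45 -5 0" --pt "0.6 10 90 -5 0" --pt "0.6 21 135 -5 0" --pt "0.6 21 176 -5 0" --pt "0.6 21 176 -5 0" --pt "0.6 23 176 35 0" --pt "0.6 26 177 75 0" --pt "0.6 26 177 77 0" --pt "0.6 26 177 77 0" --pt "-0.7 26 177 77 0" --pt "-0.7 26 177 77 0" --pt "-0.7 26 177 77 0"

```text
clock: 25.55
position: [345.8, -148.4, 23.4]
ee_rot: [0.707, -0.707, -0.018, -0.024]
contact_force: [-0.1, -0.1, 0.0]
gripper_width: 72.6
grasp_force: 0.0
```

Emit:
drive_tool --pt "-0.7 0 0 -40 0" --pt "-0.7 0 0 -90 0" --pt "-0.7 0 -50 -130 0" --pt "-0.9 0 -90 -130 0" --pt "-0.9 0 -130 -130 0" --pt "-0.9 0 -180 -130 0" --pt "-0.9 -40 -215 -130 0" --pt "-0.9 -70 -215 -130 0" --pt "-0.9 -70 -215 -130 0" --pt "-0.9 -70 -215 -130 0"

```text
clock: 26.55
position: [559.2, -85.5, 157.8]
ee_rot: [0.707, -0.706, -0.019, -0.023]
contact_force: [-0.2, -0.6, -0.3]
gripper_width: 81.5
grasp_force: 0.0
```

```bash
python3 - <<'E'
from h import *
im,k=grab('wrist','w8.png')
s=arm.read_state();print(s['position'],s['ee_rot'],s['gripper_width'],s['contact_force'],s['joints'])
E
```

```text
[558.97961326 -86.18152301 157.76206558] [ 0.70702129 -0.70656931 -0.01892096 -0.02286257] 81.1052519241961 [-0.30888766 -0.6574607  -0.73497635] [ 0.10096792  0.35115315 -0.21634143 -0.06954585 -0.99291157 -0.06263069]
```

View pics/w8.png

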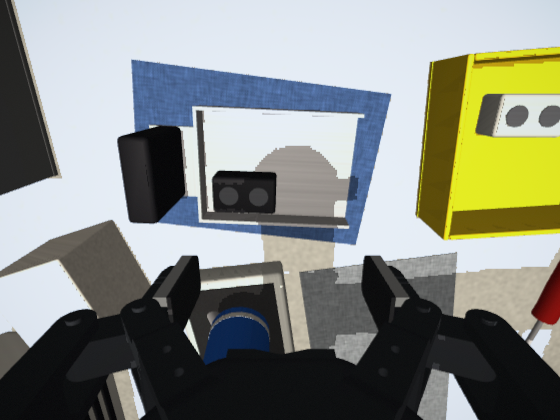

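```bash
python3 - <<'E'
from h import *
k=cam(arm.camera_params('wrist'),arm.read_state())
im=cv2.imread('pics/w8.png'); g=im.max(2)
for y in (192,): print(g[y,185:290].tolist())
print(g[160:235,245].tolist())
for n,b,z in [('black',[(214,173),(275,172),(275,212),(215,213)],32),('endwall outer/inner top',[(196,190),(204,190)],26)]:
    P=[ray(k,*q,z) for q in b]; print(n,[p.round(0)[:2].tolist() for p in P],[tool([*p[:2],z]).tolist()[:2] for p in P],np.mean(P,0).round(0)[:2],tool([*np.mean(P,0)[:2],18]))
E
```

```text
[120, 150, 153, 228, 235, 235, 235, 237, 237, 235, 234, 238, 237, 236, 236, 142, 70, 62, 60, 60, 60, 137, 230, 237, 236, 236, 236, 157, 57, 26, 28, 27, 27, 27, 44, 63, 65, 65, 65, 65, 65, 64, 64, 64, 65, 65, 64, 65, 65, 65, 65, 64, 43, 29, 29, 29, 28, 29, 29, 29, 28, 30, 29, 30, 33, 57, 64, 64, 64, 65, 65, 64, 65, 65, 65, 64, 65, 64, 65, 64, 64, 56, 35, 30, 31, 30, 31, 32, 27, 19, 11, 142, 153, 153, 153, 152, 152, 151, 152, 152, 151, 150, 150, 151, 150]
[239, 239, 238, 239, 239, 240, 241, 240, 240, 238, 218, 107, 11, 11, 12, 11, 10, 18, 21, 24, 29, 32, 32, 31, 30, 31, 30, 31, 30, 30, 30, 30, 28, 29, 28, 28, 28, 28, 28, 28, 28, 27, 25, 27, 26, 26, 27, 27, 26, 27, 27, 30, 70, 95, 77, 76, 77, 76, 73, 73, 72, 165, 235, 227, 193, 150, 155, 156, 149, 145, 151, 155, 210, 246, 246]
black [[619.0, -101.0], [563.0, -102.0], [563.0, -63.0], [621.0, -62.0]] [[22.6, -59.6], [23.6, -3.5], [-15.9, -3.8], [-17.1, -61.8]] [592. -82.] [  4.1 -32.1 139.9]
endwall outer/inner top [[639.0, -83.0], [632.0, -83.0]] [[4.6, -79.6], [4.6, -71.9]] [635. -83.] [  5.1 -75.7 140.1]
```

Emit:
drive_tool --pt "-1 3 -23 40 0" --pt "-1 3 -23 80 0" --pt "-1 3 -23 110 0" --pt "-1 3 -23 130 0" --pt "-1 3 -23 138 0" --pt "-1 3 -23 143 0" --pt "-1 3 -23 143 0"

```text
clock: 27.3
position: [585.2, -82.4, 17.9]
ee_rot: [0.707, -0.707, -0.017, -0.024]
contact_force: [-1.9, -1.6, 8.1]
gripper_width: 85.4
grasp_force: 4.8
```

Emit:
drive_tool --pt "0.6 0 0 0 0" --pt "0.6 0 0 0 0" --pt "0.6 0 0 0 0" --pt "0.6 0 0 0 0" --pt "0.6 0 0 0 0" --pt "0.6 0 0 0 0"

```text
clock: 27.9
position: [592.6, -83.5, 28.7]
ee_rot: [0.708, -0.705, -0.009, -0.03]
contact_force: [-10.2, -4.7, 49.7]
gripper_width: 46.8
grasp_force: 55.8
```

Emit:
drive_tool --pt "0.6 0 0 -4 0" --pt "-1 0 0 -10 0" --pt "-1 0 0 -10 0" --pt "-1 0 0 -10 0" --pt "-1 0 0 -50 0" --pt "-1 0 0 -100 0" --pt "-1 0 0 -140 0" --pt "-1 0 0 -140 0" --pt "-1 0 0 -140 0"

```text
clock: 28.8
position: [582.3, -88.9, 153.9]
ee_rot: [-0.707, 0.707, 0.019, 0.023]
contact_force: [-1.2, -0.6, -0.8]
gripper_width: 85.6
grasp_force: 0.0
```

```bash
python3 - <<'E'
from h import *
im,k=grab('wrist','w9.png')
s=arm.read_state();print(s['position'],s['ee_rot'],s['gripper_width'],s['contact_force'])
E
```

```text
[581.46485747 -88.92576414 152.55224303] [-0.70667776  0.70690953  0.02024705  0.02180654] 85.61450806088119 [ 0.17558648  0.35553287 -0.82758114]
```

View pics/w9.png

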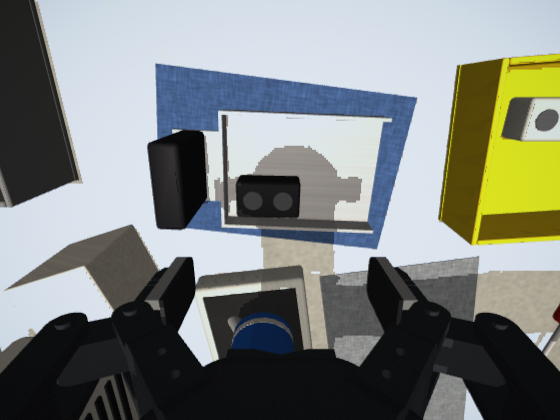

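```bash
python3 - <<'E'
from h import *
k=cam(arm.camera_params('wrist'),arm.read_state())
im=cv2.imread('pics/w9.png'); g=im.max(2)
for v in (188,197,206): 
  print(v,g[v,205:245].tolist(),g[v,292:308].tolist())
print(g[165:235,268].tolist())
for u,v,z in [(237,196,32),(299,196,32),(226,196,26),(220,196,26),(268,181,32),(268,215,32),(232,229,4),(226,225,26)]: print((u,v),ray(k,u,v,z).round(1),tool([*ray(k,u,v,z)[:2],z]))
T=np.array(arm.camera_params('wrist')['tool_from_camera']); print(T.round(2).tolist())
E
```

```text
188 [11, 59, 137, 146, 222, 229, 229, 229, 230, 194, 152, 144, 145, 150, 152, 147, 147, 146, 110, 66, 57, 55, 75, 135, 144, 144, 143, 143, 143, 144, 116, 47, 21, 28, 29, 28, 28, 28, 27, 29] [27, 28, 29, 28, 28, 27, 23, 16, 103, 143, 148, 148, 147, 147, 148, 148]
197 [8, 22, 131, 145, 197, 225, 227, 227, 229, 230, 162, 144, 143, 148, 150, 147, 146, 146, 127, 71, 57, 55, 55, 136, 146, 145, 146, 145, 145, 145, 146, 61, 19, 24, 25, 26, 27, 26, 40, 58] [28, 26, 26, 26, 26, 25, 20, 26, 133, 144, 143, 143, 142, 143, 142, 142]
206 [139, 138, 140, 144, 142, 141, 144, 142, 141, 138, 141, 146, 142, 141, 152, 148, 136, 144, 145, 78, 57, 57, 55, 114, 140, 219, 226, 226, 227, 226, 227, 127, 40, 21, 24, 24, 26, 24, 24, 23] [26, 25, 25, 25, 25, 21, 17, 68, 133, 141, 141, 140, 141, 141, 140, 141]
[150, 148, 147, 148, 151, 152, 152, 153, 150, 137, 92, 9, 9, 9, 9, 8, 11, 13, 18, 23, 27, 29, 29, 28, 29, 28, 28, 27, 28, 27, 27, 26, 25, 27, 25, 27, 25, 26, 24, 26, 26, 25, 25, 24, 26, 24, 23, 23, 24, 22, 22, 20, 42, 66, 66, 66, 66, 68, 67, 67, 74, 110, 141, 125, 101, 87, 88, 86, 83, 85]
(237, 196) [620.5 -83.6  32. ] [  1.8 -38.8 120.7]
(299, 196) [563.1 -83.6  32. ] [  1.8  18.6 120.6]
(226, 196) [631.9 -81.5  26. ] [ 1.000e-01 -5.010e+01  1.269e+02]
(220, 196) [637.6 -81.5  26. ] [ 1.000e-01 -5.580e+01  1.269e+02]
(268, 181) [591.6 -98.   32. ] [ 16.2  -9.9 119.8]
(268, 215) [592.1 -64.5  32. ] [-17.2 -10.4 121.8]
(232, 229) [632.2 -36.5   4. ] [-43.5 -50.4 151.5]
(226, 225) [633.9 -51.4  26. ] [-30.  -52.1 128.7]
[[-0.0, -0.95, -0.3, 76.12], [1.0, -0.0, 0.0, 1.37], [-0.0, -0.3, 0.95, -143.24], [0.0, 0.0, 0.0, 1.0]]
```

```bash
python3 - <<'E'
from h import *
print(tool([590,-81,50]),tool([590,-81,34]),tool([590,-81,14]))
E
```

```text
[ -1.8  -8.3 102.9] [ -0.9  -8.3 118.8] [  0.3  -8.2 138.8]
```

Emit:
drive_tool --pt "-0.55 -12 -9 40 0" --pt "-0.55 -12 -9 80 0" --pt "-0.55 -12 -9 100 0" --pt "-0.55 -12 -9 100 0" --pt "-0.55 -12 -9 100 0" --pt "-0.55 -12 -9 100 0"

```text
clock: 29.45
position: [592.6, -71.2, 55.8]
ee_rot: [0.707, -0.707, -0.019, -0.023]
contact_force: [0.4, 0.3, 0.5]
gripper_width: 65.9
grasp_force: 0.0
```

```bash
python3 - <<'E'
from h import *
s=arm.read_state();print(s['position'],s['gripper_width'],tool([590,-81,30]),tool([590,-81,14]))
E
```

```text
[592.61922131 -71.20935927  55.8256202 ] 65.91404105666719 [11.3  2.8 25.2] [12.2  2.9 41.2]
```

Emit:
drive_tool --pt "-0.55 11 3 0 0" --pt "-0.55 11 3 0 0" --pt "-0.55 11 3 10 0" --pt "-0.55 11 3 18 0" --pt "-0.55 11 3 24 0" --pt "-0.55 11 3 28 0" --pt "-0.55 11 3 28 0" --pt "-0.55 11 3 28 0"

```text
clock: 30.25
position: [588.9, -80.3, 26.2]
ee_rot: [0.707, -0.707, -0.019, -0.023]
contact_force: [0.3, 0.4, 0.4]
gripper_width: 66.3
grasp_force: 0.0
```

Emit:
drive_tool --pt "-0.55 0 0 2 0" --pt "-0.55 0 0 4 0" --pt "-0.55 0 0 6 0" --pt "-0.55 0 0 6 0"

```text
clock: 30.65
position: [594.1, -80.4, 24.4]
ee_rot: [0.708, -0.706, -0.014, -0.027]
contact_force: [0.4, -1.3, 11.8]
gripper_width: 66.5
grasp_force: 5.9
```

Emit:
drive_tool --pt "-0.55 0 4 6 0" --pt "-0.55 0 8 6 0" --pt "-0.55 0 12 6 0" --pt "-0.55 0 16 6 0" --pt "-0.55 0 20 6 0" --pt "-0.55 0 20 6 0"

```text
clock: 31.25
position: [583.2, -79.6, 23.9]
ee_rot: [0.709, -0.705, -0.007, -0.034]
contact_force: [6.4, -1.2, 25.2]
gripper_width: 66.1
grasp_force: 12.5
```

Emit:
drive_tool --pt "-0.55 0 0 -40 0" --pt "-0.55 0 0 -80 0" --pt "-0.55 0 0 -110 0" --pt "-0.55 0 0 -130 0" --pt "-0.55 0 0 -130 0"

```text
clock: 31.75
position: [570.3, -87.5, 147.8]
ee_rot: [0.707, -0.707, -0.016, -0.025]
contact_force: [-0.1, 0.2, -0.2]
gripper_width: 66.1
grasp_force: 0.0
```

```bash
python3 - <<'E'
from h import *
im,k=grab('wrist','w10.png'); s=arm.read_state(); print(s['position'])
h=cv2.cvtColor(im,cv2.COLOR_BGR2HSV); h[:, :]=h
u0,v0=proj(k,[590,-81,32]); print(u0,v0)
m=(im.max(2)<75).astype(np.uint8); m[:int(v0)-45]=0; m[int(v0)+45:]=0; m[:,:int(u0)-55]=0; m[:,int(u0)+90:]=0
n,l,st,c=cv2.connectedComponentsWithStats(m)
for i in range(1,n):
    if st[i][4]>150: print(st[i],c[i].round(), ray(k,st[i][0],c[i][1],32).round(0),ray(k,st[i][0]+st[i][2],c[i][1],32).round(0))
print(im[int(v0)+2,int(u0)-60:int(u0)+60].max(1).tolist())
E
```

```text
[568.97074167 -87.30120743 145.52714564]
258.90299586740366 198.88391684734594
[210 153  13  72 306] [213. 190.] [634. -89.  32.] [622. -89.  32.]
[ 223  175  119   55 3349] [263. 202.] [623. -78.  32.] [514. -78.  32.]
[227, 229, 230, 231, 232, 231, 234, 236, 239, 239, 238, 237, 212, 101, 62, 63, 61, 60, 125, 231, 239, 239, 239, 239, 239, 111, 22, 27, 27, 29, 28, 28, 61, 66, 66, 66, 66, 66, 66, 66, 66, 66, 67, 67, 66, 66, 67, 67, 66, 66, 66, 51, 31, 29, 29, 29, 28, 30, 29, 30, 30, 29, 32, 62, 67, 66, 66, 67, 67, 67, 67, 67, 67, 67, 67, 67, 67, 66, 67, 67, 67, 67, 40, 30, 29, 31, 31, 27, 22, 16, 143, 154, 155, 154, 154, 154, 155, 155, 155, 155, 155, 155, 154, 154, 154, 154, 155, 154, 155, 155, 155, 154, 154, 153, 153, 154, 154, 154, 153, 153]
```

```bash
python3 - <<'E'
from h import *
im=cv2.imread('pics/w10.png'); k=cam(arm.camera_params('wrist'),arm.read_state())
print(im[175,115:200].max(1).tolist())
m=(im.max(2)<75).astype(np.uint8)[100:260,60:205]; n,l,st,c=cv2.connectedComponentsWithStats(m)
for i in range(1,n):
    if st[i][4]>400: print(st[i],c[i])
for u in (136,166): print(ray(k,u,175,80).round(0))
print(proj(k,[678,-70,80]),proj(k,[654,-70,80]),proj(k,[678,-140,80]),proj(k,[654,-140,80]))
g=cv2.resize(im[90:260,100:350],None,fx=3,fy=3,interpolation=cv2.INTER_CUBIC); cv2.imwrite('pics/c10.png',g)
E
```

```text
[246, 246, 246, 246, 246, 246, 246, 246, 246, 245, 245, 246, 246, 246, 246, 246, 128, 37, 34, 35, 35, 38, 37, 39, 40, 40, 42, 42, 42, 44, 45, 45, 46, 47, 48, 48, 48, 49, 49, 49, 50, 50, 48, 41, 35, 29, 25, 18, 13, 12, 10, 10, 9, 8, 10, 10, 8, 9, 8, 9, 9, 10, 11, 7, 9, 10, 9, 10, 10, 8, 10, 10, 10, 10, 10, 8, 9, 10, 110, 153, 233, 239, 240, 240, 240]
[  68   28   67  103 5372] [101.66046165  77.15487714]
[ 671. -117.   80.]
[ 650. -117.   80.]
(np.float64(137.46110104652973), np.float64(233.88241591003134)) (np.float64(168.61166557731377), np.float64(233.97336527664598)) (np.float64(119.93764937154322), np.float64(141.90039142442134)) (np.float64(154.87950490765417), np.float64(141.92599687042335))
```

View pics/c10.png

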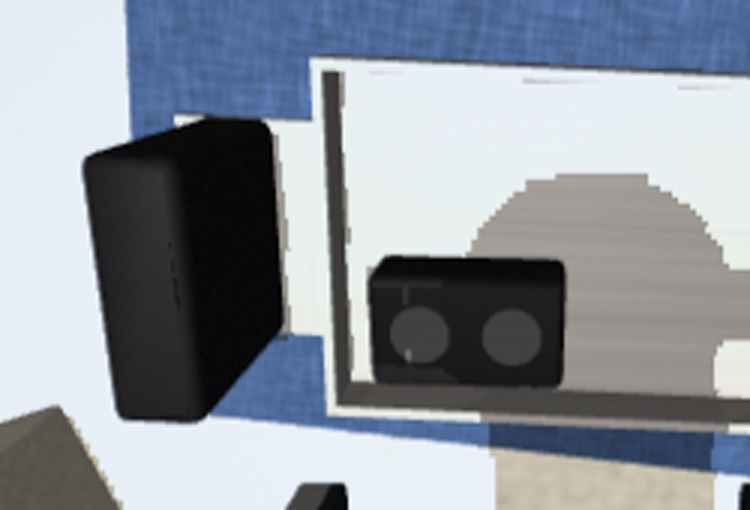

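```bash
python3 - <<'E'
from h import *
print(tool([664.5,-106,140]),tool([664.5,-106,46]))
E
```

```text
[ 19.  -95.5   5.2] [ 24.6 -94.7  99. ]
```

Emit:
drive_tool --pt "-0.2 10 -45 5 0" --pt "-0.2 19 -95 5 0" --pt "-0.2 19 -95 5 0" --pt "-0.2 19 -95 5 0" --pt "-0.2 21 -95 40 0" --pt "-0.2 23 -95 75 0" --pt "-0.2 24 -95 97 0" --pt "-0.2 24 -95 97 0" --pt "0.9 24 -95 97 0" --pt "0.9 24 -95 97 0" --pt "0.9 24 -95 97 0" --pt "0.9 24 -95 97 0"

```text
clock: 33.0
position: [665.1, -105.4, 48.7]
ee_rot: [0.707, -0.707, -0.018, -0.024]
contact_force: [0.3, 1.7, 5.9]
gripper_width: 23.3
grasp_force: 58.9
```

Emit:
drive_tool --pt "0.9 0 0 0 0" --pt "0.9 0 0 0 0"

```text
clock: 33.2
position: [665.1, -105.4, 48.6]
ee_rot: [0.707, -0.706, -0.018, -0.024]
contact_force: [0.5, 1.9, 5.4]
gripper_width: 23.7
grasp_force: 59.1
```

Emit:
drive_tool --pt "0.9 0 -10 -2 0" --pt "0.9 0 -25 -2 0" --pt "0.9 0 -37 -2 0" --pt "0.9 0 -40 -2 0" --pt "0.9 0 -35 -2 0" --pt "0.9 0 -23 -2 0" --pt "0.9 0 0 -2 0" --pt "0.9 0 42 -2 0" --pt "0.9 0 -8 -2 0" --pt "0.9 0 -40 -2 0" --pt "0.9 0 -58 -2 0" --pt "0.9 0 -66 -2 0"

```text
clock: 34.4
position: [730.6, -105.6, 47.3]
ee_rot: [-0.707, 0.707, 0.019, 0.023]
contact_force: [-0.3, 0.3, -2.8]
gripper_width: 23.2
grasp_force: 62.1
```

```bash
cat > blk.py <<'E'
from h import *
for n in('scene','side'):
    im,k=grab(n,'j_'+n+'.png')
s=arm.read_state(); print(s['position'],s['gripper_width'])
# black in the tray as seen by the wrist camera
im,k=grab('wrist','j_w.png'); c=np.array(s['position'])
pts=[]
for x in np.arange(-190,-20,2):
    row=''
    P=[c[0]+x,c[1]+22,32]; u,v=proj(k,P)
    pts.append(int(im[int(v),int(u)].max()) if 0<=v<420 and 0<=u<560 else -1)
print(pts)
E
python3 blk.py
```

```text
[ 729.60164588 -105.60460717   47.04357254] 23.42113706928272
[-1, -1, -1, -1, -1, -1, -1, -1, -1, 97, 97, 97, 97, 97, 97, 97, 66, 33, 34, 34, 33, 34, 56, 97, 97, 97, 97, 97, 97, 98, 74, 34, 34, 34, 29, 19, 10, 10, 11, 11, 10, 10, 8, 101, 230, 230, 231, 231, 231, 231, 231, 231, 231, 231, 231, 231, 232, 231, 232, 232, 232, 232, 232, 232, 232, 232, 232, 232, 232, 232, 232, 232, 146, 146, 146, 146, 143, 18, 19, 18, 20, 66, 67, 67, 64]
```

Emit:
drive_tool --pt "0.9 0 3 0 0" --pt "0.9 0 8 0 0" --pt "0.9 0 14 0 0" --pt "0.9 0 20 0 0" --pt "0.9 0 27 0 0" --pt "0.9 0 34 0 0" --pt "0.9 0 41 0 0" --pt "0.9 0 48 0 0" --pt "0.9 0 55 0 0" --pt "0.9 0 60 0 0" --pt "0.9 0 64 0 0" --pt "0.9 0 66 0 0"

```text
clock: 35.75
position: [663.5, -105.7, 48.4]
ee_rot: [0.707, -0.707, -0.019, -0.023]
contact_force: [0.9, 0.1, -3.2]
gripper_width: 23.6
grasp_force: 62.1
```

Emit:
drive_tool --pt "0.9 0 0 2 0" --pt "0.9 0 0 2 0" --pt "-0.2 0 0 2 0" --pt "-0.2 0 0 2 0" --pt "-0.2 0 0 2 0" --pt "-0.2 0 0 -40 0" --pt "-0.2 0 0 -80 0" --pt "-0.9 -10 50 -100 0" --pt "-0.9 -20 100 -100 0" --pt "-0.9 -20 100 -100 0" --pt "-0.9 -20 100 -100 0"

```text
clock: 36.85
position: [562.4, -91.6, 150.0]
ee_rot: [0.707, -0.706, -0.019, -0.023]
contact_force: [0.0, 1.0, -0.1]
gripper_width: 81.1
grasp_force: 0.0
```

```bash
cat > blk2.py <<'E'
from h import *
im,k=grab('wrist','b2.png'); s=arm.read_state(); print(s['position'],s['gripper_width'])
# top-down map at z=32
X,Y=np.meshgrid(np.arange(440,660,1.),np.arange(-170,-30,1.))
uv=np.array([proj(k,[x,y,32]) for x,y in zip(X.ravel(),Y.ravel())]).reshape(*X.shape,2).astype(np.float32)
t=cv2.remap(im,uv[...,0],uv[...,1],cv2.INTER_LINEAR); cv2.imwrite('pics/td.png',t)
g=t.max(2); h=cv2.cvtColor(t,cv2.COLOR_BGR2HSV); m=((g<110)&((h[...,1]<90)|(g<50))).astype(np.uint8)
n,l,st,c=cv2.connectedComponentsWithStats(m)
for i in range(1,n):
    if st[i][4]>300: print(st[i]+np.array([440,-170,0,0,0]),(c[i]+[440,-170]).round(),np.round(cv2.minAreaRect(np.argwhere(l==i)[:,::-1].astype(np.float32))[1:2]),cv2.minAreaRect(np.argwhere(l==i)[:,::-1].astype(np.float32))[2])
print(g[95,::3].tolist()); print(g[::3,60].tolist())
E
python3 blk2.py
```

```text
[564.01589653 -91.70920767 149.91101843] 81.45001779649148
[ 486 -156  142  102 4073] [541. -81.] [[101. 141.]] 90.0
[ 642 -143   18   81 1219] [ 651. -107.] [[80. 17.]] 90.0
[244, 244, 244, 245, 244, 245, 245, 244, 245, 245, 245, 245, 245, 163, 145, 152, 20, 22, 23, 31, 54, 59, 45, 24, 23, 24, 25, 24, 35, 61, 64, 63, 48, 25, 24, 20, 138, 148, 148, 148, 149, 150, 149, 150, 149, 149, 150, 150, 157, 172, 233, 234, 233, 233, 233, 233, 233, 233, 233, 233, 233, 115, 60, 217, 145, 151, 151, 145, 149, 141, 8, 8, 8, 10]
[145, 143, 142, 131, 231, 238, 236, 236, 238, 236, 235, 236, 237, 236, 235, 236, 236, 236, 232, 234, 236, 10, 12, 27, 39, 26, 42, 62, 62, 62, 62, 63, 35, 38, 59, 226, 76, 76, 79, 227, 162, 153, 146, 156, 162, 151, 150]
```

```bash
python3 - <<'E'
from h import *
print(tool([517,-84,60]),tool([517,-84,16]))
E
```

```text
[-2.5 47.7 89.9] [1.000e-01 4.800e+01 1.338e+02]
```

Emit:
drive_tool --pt "-0.95 -2 40 10 0" --pt "-0.95 -2 48 50 0" --pt "-0.95 -1 48 90 0" --pt "-0.95 0 48 120 0" --pt "-0.95 0 48 133 0" --pt "-0.95 0 48 133 0" --pt "-0.95 0 48 133 0"

```text
clock: 37.6
position: [517.8, -83.9, 16.5]
ee_rot: [0.707, -0.707, -0.018, -0.023]
contact_force: [0.4, 0.3, 1.1]
gripper_width: 83.1
grasp_force: 0.0
```

Emit:
drive_tool --pt "0.6 0 0 0 0" --pt "0.6 0 0 0 0" --pt "0.6 0 0 0 0" --pt "0.6 0 0 0 0" --pt "0.6 0 0 0 0" --pt "0.6 0 0 -40 0" --pt "0.6 0 0 -90 0" --pt "0.6 0 0 -90 0"

```text
clock: 38.4
position: [520.6, -89.5, 113.3]
ee_rot: [0.708, -0.706, -0.013, -0.028]
contact_force: [-0.0, 0.6, -0.4]
gripper_width: 58.2
grasp_force: 64.5
```

```bash
python3 - <<'E'
from h import *
s=arm.read_state();print(s['position'],s['gripper_width'],s['grasp_force'],s['contact_force'],tool([348,-95,112]),tool([348,-95,27]))
im,k=grab('side');
h=cv2.cvtColor(im,cv2.COLOR_BGR2HSV); m=cv2.inRange(h,(22,150,60),(35,255,255)); print(cv2.boundingRect(m))
E
```

```text
[520.59673177 -89.4906241  113.29385297] 58.165571135506035 64.48356965500352 [-0.03238973  0.60006404 -0.39878307] [  5.1 172.6  -2.7] [ 10.1 174.4  82.2]
(338, 189, 47, 43)
```

Emit:
drive_tool --pt "0.6 2 45 -3 0" --pt "0.6 4 90 -3 0" --pt "0.6 5 135 -3 0" --pt "0.6 5 173 -3 0" --pt "0.6 5 173 -3 0" --pt "0.6 7 173 35 0" --pt "0.6 9 174 75 0" --pt "0.6 10 174 80 0" --pt "0.6 10 174 80 0" --pt "-0.7 10 174 80 0" --pt "-0.7 10 174 80 0" --pt "-0.7 10 174 80 0"

```text
clock: 39.65
position: [343.0, -94.3, 25.6]
ee_rot: [0.707, -0.707, -0.018, -0.024]
contact_force: [0.0, 0.5, 0.8]
gripper_width: 72.7
grasp_force: 0.0
```

Emit:
drive_tool --pt "-0.7 0 0 -40 0" --pt "-0.7 0 0 -90 0" --pt "-0.7 0 0 -130 0" --pt "-0.7 0 -50 -160 0" --pt "-0.7 0 -100 -160 0" --pt "-0.7 0 -140 -160 0" --pt "-0.7 0 -140 -160 0" --pt "-0.7 0 -140 -160 0"

```text
clock: 40.45
position: [481.1, -103.8, 184.6]
ee_rot: [-0.707, 0.707, 0.02, 0.022]
contact_force: [-0.8, -1.1, -0.8]
gripper_width: 72.2
grasp_force: 0.0
```

```bash
cat > chk.py <<'E'
from h import *
def td(k,im,x0,x1,y0,y1,z,s=1.):
    X,Y=np.meshgrid(np.arange(x0,x1,s),np.arange(y0,y1,s)); q=np.stack([X,Y,0*X+z],-1)-k['c']; q=q@k['R']
    uv=(q[...,:2]/q[...,2:]*k['f']+[k['cx'],k['cy']]).astype(np.float32)
    return cv2.remap(im,uv[...,0],uv[...,1],cv2.INTER_LINEAR)
if __name__=='__main__':
    im,k=grab('scene','f_scene.png'); im2,k2=grab('side','f_side.png'); s=arm.read_state(); print(s['position'],s['gripper_width'],s['joints'])
    t=td(k,im,270,420,-200,-50,33,2.); h=cv2.cvtColor(t,cv2.COLOR_BGR2HSV)
    for r in h[::5]: print(''.join('Y' if (20<p[0]<36 and p[1]>120) else ('k' if p[2]<70 else 'w') for p in r[::2]))
    for P in ((599,60),(587,149),(576,239),(565,328)):
        p1,p2=[proj(kk,[*P,126]) for kk in(k,k2)]
        o=[]
        for i,kk,p in((im,k,p1),(im2,k2,p2)):
            u,v=int(p[0])-18,int(p[1])-18; c=i[v:v+36,u:u+36]; hh=cv2.cvtColor(c,cv2.COLOR_BGR2HSV)
            m=((hh[...,1]<90)&(hh[...,2]>130)).astype(np.uint8); yy,xx=np.mgrid[:36,:36]; m[(yy-18)**2+(xx-18)**2>150]=0
            o.append((u+xx[m>0].mean(),v+yy[m>0].mean(),m.sum()))
        print(P,tri(k,o[0],k2,o[1])[0].round(),[int(a[2]) for a in o])
E
python3 chk.py
```

```text
[ 479.86544288 -103.8785359   184.92832097] 72.77488681537616 [ 0.08007581  0.20431801 -0.35054407 -0.06950285 -1.00784457 -0.04319887]
YYYYYYYYYYYYYYYYYYYYYwwwwwwwwwwwwwwwww
YYYYYYYYYYYYYYYYYYYYYYYYYYYYYYYYYYYYYY
YYYYYYYYYYYYYYYYYYYYYYYYYYYYYYYYYYYYYY
YYYYYYYYYYYYYwwwwwwwwwwwwwwYYYYYYYYYYY
YYYYYYYYYYYwwwwwwwwwwwwwwwwwwwwYYYYYYY
kYYYYYYYYYYYwwwwwwwwwwwwwwwwwwwYYYYYYY
kkkkkkkkkYYkwkkkkwwwwwwwwwwwwwwYYYYYYY
kkkkkkkkkkwwwwwwwwkkkkkkkkkkkkYYYYYYYY
kkkkkkkkkkkwwwwwwkkkkkkkkkkkkkkkkkYYYY
kkkkkkkkkkkYYYYkkkkkkkkkkkkkkkkkkYYYYY
YYkYYYYYYYYYkkkkkkkkkkkkkkkkkkYYYYYYYY
YYYYYYYYYYYYwkkkkkkkkwkkkkkkkYYYYYYYYY
YYYYYYYYYYYYYYYYYYkkkkkkkkYkYYYYYYYYYY
YYYYYYYYYYYYYYYYYYYYYYYYYYYYYYYYYYYYYY
YYYYYYYYYYYYYYYYYYYYYYYYYYYYYYYYYYYYYY
(599, 60) [595.  60. 126.] [208, 164]
(587, 149) [588. 152. 127.] [212, 166]
(576, 239) [577. 242. 126.] [204, 185]
(565, 328) [558. 322. 126.] [192, 38]
```

Emit:
drive_tool --pt "-0.6 206 35 -42 53" --pt "-0.6 206 35 -42 53" --pt "-0.6 206 35 -42 53" --pt "-0.6 206 35 -42 53" --pt "-0.6 206 35 -42 53" --pt "-0.6 206 35 -42 53" --pt "-0.6 206 35 -42 53" --pt "-0.6 206 35 -42 53" --pt "-0.6 206 35 -42 53"

```text
clock: 41.45
position: [445.7, -311.3, 214.7]
ee_rot: [-0.319, 0.947, 0.027, 0.012]
contact_force: [0.2, 0.3, -0.6]
gripper_width: 68.2
grasp_force: 0.0
```

```bash
python3 - <<'E'
from chk import *
im,k=grab('wrist','g1.png'); s=arm.read_state(); print(s['position'],R.from_quat(s['ee_rot']).as_matrix().round(3).tolist(),s['joints'])
t=td(k,im,390,610,-500,-270,82,4.); h=cv2.cvtColor(t,cv2.COLOR_BGR2HSV)
for i,r in enumerate(h): print(-500+4*i,''.join('R' if ((p[0]<8 or p[0]>172) and p[1]>150 and p[2]>110) else ('r' if ((p[0]<8 or p[0]>172) and p[1]>150) else ('k' if p[2]<70 else '.')) for p in r))
E
```

```text
[ 445.89646693 -311.36122876  214.65894857] [[-0.797, -0.604, 0.005], [-0.603, 0.796, 0.059], [-0.04, 0.044, -0.998]] [-0.3445948   0.27572491 -0.17367204 -0.06317356 -1.13717323 -0.55058919]
-500 kk.....................................................
-496 k......................................................
-492 .......................................................
-488 .......................................................
-484 .......................................................
-480 .......................................................
-476 .................................RR....................
-472 ................................RRRR...................
-468 ...............................rRRRRRR.................
-464 ..............................rRRRRRRRR................
-460 .........................kk.krRRRRRRRRRR...............
-456 .........................kkrrRRRRRRRRRRRR..............
-452 ....................k.....rrrRRRRRRRRRRRRRR............
-448 .........................rrrRRRRRRRRRRRRRRRR...........
-444 .........................rrRRRRRRRRRRRRRRRRRR....
[... 1929 characters left out ...]
R............kkkkkkkkkkkkk..k
-312 .............rRRr......RRR..............kkkkkkkkkkkkkkk
-308 ..............rRRr....RRR.................kkkkkkkkkkkkk
-304 ...............rRRr...RRR..................kkkkkkkkkkkk
-300 ................rrRRrrRR.....................kkkkkkkkkk
-296 ..................rRRrR........................kkkkkkkk
-292 ...................rRR.............................kkkk
-288 ......................................................k
-284 .......................................................
-280 .......................................................
-276 .......................................................
-272 .......................................................
```

```bash
cat > gd.py <<'E'
from h import *
xc=np.array([.585,-.811,0]); bar=np.array([442.5,-314,80.])
def W(x,y,z): return bar+(x+105)*xc+y*np.array([.811,.585,0])+[0,0,z-80]
E
python3 - <<'E'
from gd import *
print(tool(W(-105,0,130)),tool(W(-105,0,63)))
E
```

```text
[ 7.7 -3.8 84.3] [ 10.3  -6.7 151.2]
```

Emit:
drive_tool --pt "0.3 6 -3 40 0" --pt "0.3 8 -4 84 0" --pt "0.3 8 -4 84 0" --pt "0.3 8 -4 84 0" --pt "0.3 9 -5 110 0" --pt "0.3 10 -6 135 0" --pt "0.3 10 -7 151 0" --pt "0.3 10 -7 151 0" --pt "0.9 10 -7 151 0" --pt "0.9 10 -7 151 0" --pt "0.9 10 -7 151 0" --pt "0.9 10 -7 151 0"

```text
clock: 42.7
position: [444.4, -314.3, 64.8]
ee_rot: [-0.318, 0.948, 0.027, 0.013]
contact_force: [0.7, 5.2, 4.1]
gripper_width: 9.6
grasp_force: 58.5
```

Emit:
drive_tool --pt "0.9 0 0 0 0" --pt "0.9 0 0 0 0"

```text
clock: 42.9
position: [444.4, -314.3, 64.7]
ee_rot: [-0.318, 0.948, 0.027, 0.013]
contact_force: [0.3, 5.1, 4.0]
gripper_width: 9.6
grasp_force: 58.5
```

```bash
python3 - <<'E'
from gd import *
s=arm.read_state(); p=np.array(s['position']); print(p,s['gripper_width'],s['contact_force'])
Q=R.from_quat(s['ee_rot']).as_matrix().T
a0=np.arctan2(30,160)
for th in np.arange(.1,1.71,.05):
    d=(-162.8*np.cos(th+a0)+160)*xc+[0,0,162.8*np.sin(th+a0)-30]
    print(round(th,2),(Q@d).round(0))
E
```

```text
[ 444.42005004 -314.33569821   64.69617993] 9.621196167781687 [0.25130956 5.1480826  3.97203486]
0.1 [ -1.  -3. -16.]
0.15 [ -1.  -5. -24.]
0.2 [ -1.  -8. -32.]
0.25 [ -1. -11. -39.]
0.3 [ -2. -14. -47.]
0.35 [ -2. -18. -54.]
0.4 [ -2. -22. -61.]
0.45 [ -2. -26. -68.]
0.5 [ -2. -31. -74.]
0.55 [ -2. -36. -81.]
0.6 [ -3. -41. -87.]
0.65 [ -3. -47. -93.]
0.7 [ -3. -53. -98.]
0.75 [  -3.  -59. -104.]
0.8 [  -3.  -66. -109.]
0.85 [  -3.  -72. -113.]
0.9 [  -3.  -79. -117.]
0.95 [  -3.  -86. -121.]
1.0 [  -3.  -94. -125.]
1.05 [  -3. -101. -128.]
1.1 [  -3. -109. -131.]
1.15 [  -3. -116. -133.]
1.2 [  -3. -124. -135.]
1.25 [  -3. -132. -137.]
1.3 [  -2. -140. -138.]
1.35 [  -2. -148. -139.]
1.4 [  -2. -157. -140.]
1.45 [  -2. -165. -140.]
1.5 [  -2. -173. -139.]
1.55 [  -1. -181. -138.]
1.6 [  -1. -189. -137.]
1.65 [  -1. -197. -136.]
1.7 [  -1. -205. -134.]
```

Emit:
drive_tool --pt "0.9 0 -1 -8 0" --pt "0.9 -1 -3 -16 0" --pt "0.9 -1 -5 -24 0" --pt "0.9 -1 -8 -32 0" --pt "0.9 -1 -11 -39 0" --pt "0.9 -2 -14 -47 0" --pt "0.9 -2 -18 -54 0" --pt "0.9 -2 -22 -61 0" --pt "0.9 -2 -26 -68 0" --pt "0.9 -2 -31 -74 0" --pt "0.9 -2 -36 -81 0" --pt "0.9 -3 -41 -87 0"

```text
clock: 44.1
position: [467.8, -345.0, 147.9]
ee_rot: [-0.317, 0.948, 0.033, 0.01]
contact_force: [-1.3, 17.7, 2.7]
gripper_width: 9.7
grasp_force: 58.4
```

Emit:
drive_tool --pt "0.9 0 -6 -6 0" --pt "0.9 0 -12 -11 0" --pt "0.9 0 -18 -17 0" --pt "0.9 0 -25 -22 0" --pt "0.9 0 -31 -26 0" --pt "0.9 0 -38 -30 0" --pt "0.9 0 -45 -34 0" --pt "0.9 0 -53 -38 0" --pt "0.9 0 -60 -41 0" --pt "0.9 0 -68 -44 0" --pt "0.9 0 -75 -46 0" --pt "0.9 0 -83 -48 0"

```text
clock: 45.3
position: [522.1, -418.0, 200.8]
ee_rot: [-0.319, 0.947, 0.025, 0.015]
contact_force: [3.8, 18.2, 23.0]
gripper_width: 9.5
grasp_force: 62.6
```

Emit:
drive_tool --pt "0.9 0 -8 -2 0" --pt "0.9 1 -16 -3 0" --pt "0.9 1 -24 -4 0" --pt "0.9 1 -33 -5 0" --pt "0.9 1 -41 -5 0" --pt "0.9 1 -49 -4 0" --pt "0.9 2 -57 -3 0" --pt "0.9 2 -65 -2 0" --pt "0.9 2 -73 -1 0" --pt "0.9 2 -79 0 0"

```text
clock: 46.3
position: [570.3, -483.2, 195.0]
ee_rot: [-0.318, 0.948, 0.023, 0.017]
contact_force: [7.3, 8.0, 9.9]
gripper_width: 9.6
grasp_force: 62.4
```

```bash
python3 - <<'E'
from gd import *
s=arm.read_state(); print(s['position'],s['gripper_width'],s['contact_force'])
print('up',tool(W(80,0,240)),'fr',tool(W(-62,0,225)),'down',tool(W(-62,0,72)))
Q=R.from_quat(s['ee_rot']).as_matrix().T; print('60 along xc',(Q@(60*xc)).round(1))
E
```

```text
[ 570.28673749 -483.20137248  195.0121413 ] 9.629248764281938 [7.29518346 8.0278844  9.8635474 ]
up [  1.9  28.6 -44.2] fr [ -0.6 169.9 -24.4] down [  6.6 164.9 128.4]
60 along xc [  1.4 -59.9  -2.1]
```

Emit:
drive_tool --pt "0.2 0 0 0 0" --pt "0.2 0 0 0 0" --pt "0.2 0 2 -40 0" --pt "0.2 0 2 -60 0" --pt "0.5 0 40 -60 0" --pt "1 0 85 -60 0" --pt "1 0 130 -55 0" --pt "1 0 168 -40 0" --pt "1 0 168 10 0" --pt "1 2 166 60 0" --pt "1 4 166 100 0" --pt "1 6 165 128 0"

```text
clock: 47.5
position: [459.4, -347.9, 65.3]
ee_rot: [-0.317, 0.948, 0.029, 0.01]
contact_force: [-0.3, -0.3, 0.3]
gripper_width: 0.2
grasp_force: 0.0
```

```bash
python3 - <<'E'
from gd import *
s=arm.read_state(); p=s['position']; print(p,s['gripper_width'],s['contact_force'],'xc',np.dot(np.array(p)-W(0,0,0),xc),'rem',tool(W(-62,0,72)),tool(W(0,0,72)))
im,k=grab('side','g3.png'); im2,k2=grab('scene','g3s.png')
E
```

```text
[ 459.37815901 -347.93292891   65.33521127] 0.15983358571336734 [-0.28636563 -0.26918492  0.34992666] xc -67.6010016364107 rem [-6.3 -5.4 -6.7] [ -5.1 -67.3  -9.7]
```

Emit:
drive_tool --pt "1 -5 -5 -6 0" --pt "1 -5 -15 -7 0" --pt "1 -5 -27 -8 0" --pt "1 -5 -39 -9 0" --pt "1 -5 -51 -9 0" --pt "1 -5 -61 -10 0" --pt "1 -5 -68 -10 0" --pt "1 -5 -71 -10 0" --pt "1 -5 -71 -10 0" --pt "1 -5 -71 -10 0"

```text
clock: 48.6
position: [505.8, -398.7, 76.7]
ee_rot: [-0.317, 0.948, 0.032, 0.009]
contact_force: [-7.1, 14.2, 8.8]
gripper_width: -0.0
grasp_force: 8.3
```

```bash
python3 - <<'E'
from gd import *
s=arm.read_state(); p=s['position']; print(p,s['contact_force'],'xc',np.dot(np.array(p)-W(0,0,0),xc))
im,k=grab('wrist','g4.png')
from chk import td
t=td(k,im,440,600,-500,-350,85,4.); h=cv2.cvtColor(t,cv2.COLOR_BGR2HSV)
for i,r in enumerate(h): print(-500+4*i,''.join('R' if ((p[0]<8 or p[0]>172) and p[1]>130) else ('k' if p[2]<70 else ('w' if p[2]>190 and p[1]<50 else '.')) for p in r))
for a in (0,1.0):
    b=W(45*np.sin(a-.5),0,45+45*np.cos(a-.5)); print(b.round(),np.round(proj(k,b)))
E
```

```text
[ 505.76048812 -398.72934963   76.6522    ] [-7.10013322 14.15101265  8.81998141] xc 0.7285581018281219
-500 wwwwwwwwwwwwwwwwwwwwwRRRRRRRRRRRRRRRRRRR
-496 wwwwwwwwwwwwwwwwwwwwRRRRRRRRRRRRRRRRRRRR
-492 wwwwwwwwwwwwwwwwwwwwRRRRRRRRRRRRRRRRRRRR
-488 wwwwwwwwwwwwwwww..wRRRRRRRRRRRRRRRRRRRRR
-484 wwwwwwwwwwwwwwww..RRRRRRRRRRRRRRRRRRRRRR
-480 wwwwwwwwwwww..w...RRRRRRRRRRRRRRRRRRRRRR
-476 wwwwwwwwwwwk.....RRRRRRRRR.wRRRRRRRRRRRR
-472 wwwwwwwwwwk..k..RRRRRRR.wwwwwwRRRRRRRRRR
-468 wwwwwwwwwk...k.RRRRR.....wwwwwwRRRRRRRRR
-464 wwwwwwww......kRkkk.......wwwwwwRRRRRRRR
-460 wwwwwww.k......k.kkk.......wwwwwwRRRRRRR
-456 wwwwwwwk........kkkkkk.....wwwwwwRRRRRRR
-452 wwwwwwk...........kkkkk...wwwwwwRRRRRRRR
-448 wwwwwk.............kkkkk.wwwwwwRRRRRRRRk
-444 wwww................kkkkk.wwwwwRRRRRRkkk
-440 wwwwk.................k.kkkwwwRRRRkkkkkk
-436 wwwk...................k.kkkwRRRkkkkkkkk
-432 wwk.....................kkkkkkkkkkkkkkkk
-428 w.........................kkkkkkkkkkkkkk
-424 wk.......................kkkkkkkkkkkkkkk
-420 k.......................kkkkkkkkkkkkkkkk
-416 ................kk......kkkkkkkkk.wwkkkk
-412 .............k..kkk.....kkkkkkkkw.kkkkkk
-408 ..............kkkkkkkk.kkkkkkkkkkkkkkkkk
-404 ..............kkkkkkkkkkkkkkkkkkkkkkkkkk
-400 ..............kkkkkkkkkkkkkkkkkkkkkkkkkk
-396 .............kkkkkkkkkkkkkkkkkkkkkkkkkkk
-392 .............kkkk.kkkkkkkkkkkkkkkkkkkkkk
-388 ..............kkkkkkkkkkkkkkkkkkkkkkkkkk
-384 ...............kkkkkkkkkkkkkkkkkkkkkkkkk
-380 ww..............kkkkkkkkkkkkkkkkkkkkkkkk
-376 www.............kkkkkkk.w.kkkkkkkkkkkkkk
-372 wwww.............kkkkkkk.wwkkkkkkkkkkkkk
-368 wwwww...........kkkkkkkkkkwwkkkkkkkkkkkk
-364 wwwwwww.......kkkkkkkkkkkkk.kkkkkkkkkkkk
-360 wwwwwwww.....kkkkkkkkkkkkkkkkkkkkkkkkkkk
-356 wwwwwwwww....kkkkkkkkkkkkkkkkkkkkkkkkkkk
-352 wwwwwwwwwww..kkkkkkkkkkkkkkkkkkkkkkkkkkk
[ 491. -382.   84.] [323. 266.]
[ 517. -417.   84.] [239. 267.]
```

Emit:
drive_tool --pt "1 0 40 0 0" --pt "1 0 80 0 0"

```text
clock: 48.85
position: [461.5, -339.3, 80.0]
ee_rot: [-0.317, 0.948, 0.026, 0.013]
contact_force: [0.9, 0.7, 0.2]
gripper_width: 0.0
grasp_force: 0.0
```

```bash
python3 - <<'E'
from gd import *
im,k=grab('wrist','g5.png'); im2,k2=grab('scene','g5s.png')
s=arm.read_state(); print(s['position'],s['contact_force'])
m=((im.min(2)>170)).astype(np.uint8)
for a in (0,1.0):
    b=W(45*np.sin(a-.5),0,45+45*np.cos(a-.5)); u,v=proj(k,b); print(a,b.round(),u,v)
    if 20<u<540 and 20<v<400:
        h=cv2.cvtColor(im[int(v)-28:int(v)+29:4,int(u)-44:int(u)+45:4],cv2.COLOR_BGR2HSV)
        for r in h: print(''.join('R' if ((p[0]<8 or p[0]>172) and p[1]>130) else ('k' if p[2]<70 else ('w' if p[2]>170 and p[1]<50 else '.')) for p in r))
E
```

```text
[ 457.97302548 -336.28911918   80.13717438] [ 1.32622378 -0.57990414 -0.37609588]
0 [ 491. -382.   84.] 179.519887693359 265.781643195395
....k....wwwk..........
..k......wwwk..........
k.......wwww...........
.......wwwww...........
.....wwwwww............
.....wwwww.............
.......................
.......................
.......................
.......................
.......................
.......................
.......................
..................kkk..
................kkkkkkk
1.0 [ 517. -417.   84.] 93.50621177106186 266.08995356268065
kkkkkkk................
kkkkkkkk...............
kkkkkkkk............kk.
kkkkkkkk...........k...
kkkkkkkk...k.....kk....
kkkkkkkk....kkkkkkk....
kkkkkkk.......kkk......
kkkkkk.........kk......
.kkkk...........kk.....
wkkkk.wwwww.....k......
wkkkkwwwwwww....k......
w.kkkwwwwwww....k......
wwkkkwwwwwwww..........
wwkkkkwwwwww...........
ww.kkkkwwwww...........
```

```bash
python3 - <<'E'
from gd import *
im=cv2.imread('pics/g5.png')
h=cv2.cvtColor(im[180:350:6,0:290:4],cv2.COLOR_BGR2HSV)
for i,r in enumerate(h): print(180+6*i,''.join('R' if ((p[0]<8 or p[0]>172) and p[1]>130) else ('k' if p[2]<50 else ('W' if p[2]>225 and p[1]<50 else ('w' if p[2]>170 and p[1]<50 else '.'))) for p in r))
im=cv2.imread('pics/g5s.png'); h=cv2.cvtColor(im[190:275:2,85:180],cv2.COLOR_BGR2HSV)
for i,r in enumerate(h): print(190+2*i,''.join('R' if ((p[0]<8 or p[0]>172) and p[1]>130) else ('k' if p[2]<50 else ('W' if p[2]>200 and p[1]<40 else '.')) for p in r))
E
```

```text
180 wwwww......kkkkk.........................................................
186 RRRRRRRRRRRRkkkk.........................................................
192 RRRRRRRRRkkkkkkk.....................................................k...
198 RRRRR..kkkkkkkkkk....................................................k...
204 R.wwwww.kkkkkkkkk....................................................k...
210 wwwwwww.kkkkkkkkkk.......................................................
216 wwwwwwww.kkkkkkkkk.......................................................
222 wwwwwwww.kkkkkkkkk....................wwww.k.............................
228 wwwwwwwww.kkkkkkkkk.................wwwwwwww.k...........................
234 wwwwwwwww.kkkkkkkkk...................w...www............................
240 wwwwwwwww..kkkkkkkkk.......................wwwk..........................
246 wwwwwwwwww.kkkkkkkkk......................wwww......................kkkkk
252 wwwwwwwwww..kkkkkkkk...................wwwwww.......................kkkkk
258 wwwwwwwwwww.kkkkkkkk...................wwww.....................kkkkkkkkk
264 wwww
[... 4761 characters left out ...]

262 ...........RRRRRRRRRRR..................kkkkk..................................................
264 ..............RRRRRR.................kkkkk.....................................................
266 ................RR....................kk.......................................................
268 ...............................................................................................
270 ...............................................................................................
272 ...............................................................................................
274 ...............................................................................................
```

```bash
python3 - <<'E'
from gd import *
k=cam(arm.camera_params('wrist'),arm.read_state()); im=cv2.imread('pics/g5.png')
for n,p in dict(pivot=W(0,0,45),on=W(22,0,85),off=W(-22,0,85),top=W(75,0,40),cornerF=W(-75,-60,40),cornerF2=W(-75,60,40),c3=W(75,60,40),c4=W(75,-60,40)).items(): print(n,np.round(proj(k,p)))
g=im.max(2); sat=im.max(2).astype(int)-im.min(2)
for v in range(210,312,4): print(v,' '.join('%2x'%(x>>0) for x in g[v,40:200:4]))
E
```

```text
pivot [155. 235.]
on [ 83. 269.]
off [171. 268.]
top [ 38. 231.]
cornerF [274. 140.]
cornerF2 [271. 306.]
c3 [ 59. 309.]
c4 [ 12. 136.]
210 28 29 28 24 10 11  f 23 80 88 87 87 88 8a 8b 8c 8a 8a 89 89 89 8a 8c 8d 8c 8b 8b 8b 8d 8e 8f 90 8f 90 8f 91 92 92 8e 7f
214 28 28 29 29 11 10 10  f 86 86 87 86 87 89 8a 8a 89 88 89 8a 8a 88 8a 8b 8a 8b 8b 8c 8d 8e 8f 8e 8f 8f 8f 90 90 92 54 54
218 29 29 29 29  f 10 11 11 80 85 86 87 86 87 88 87 86 87 89 8a 8a 89 89 89 8a 8a 8c 8e 79 35 33 33 43 7e 8f 8f 90 92 5d 55
222 29 29 2a 29 1d 11 11 11 48 86 87 87 87 88 87 87 86 87 89 89 8a 8a 8b 87 73 8a 8b 88 b2 b2 b2 b3 69 30 39 8e 8f 90 81 54
226 29 2a 2a 29 2a 10 10  f 11 86 86 86 87 88 87 88 86 87 88 8a 8a 50 51 51 50 50 b2 b1 b1 b2 b2 b2 b2 b2 32 38 8e 8d 52 52
230 2a 29 29 2a 2a 10 10 10 10 63 86 87 87 88 88 88 88 87 88 88 4f 4f 4f 51 50 a8 b2 b1 b1 b2 b2 b1 b2 b2 b2 2b 51 8c 56 51
234 2a 2a 29 29 2a 11 10  f 10 4c 85 88 88 89 89 8a 88 86 86 88 50 50 50 50 50 68 69 a0 ae 4d 54 a6 b2 b2 b2 94 35 8d 71 52
238 3a 29 29 2a 29 2c 10 10  f 3f 87 88 89 89 89 89 88 87 86 88 50 4f 4f 50 4f 68 60 37 44 52 5d
[... 1559 characters left out ...]
b4 ac 98 7b 6f 84 84 85 85 85 85 84 84 85 84 84 84 84 84 87 86 85 86 87 85 86 86
294 c1 c1 c2 c2 c2 29 2a 2a 29 a7 b7 b7 b5 ad 9f 7e 82 83 85 85 83 83 84 85 84 84 85 84 85 84 84 83 84 84 85 85 86 85 76  a
298 c1 c1 c2 c2 c3 29 29 2a 29 29 10 26 25 34 84 83 83 83 83 83 83 82 82 83 85 84 84 86 86 85 85 83 84 83 84 84 85 17  b  9
302 32 33 33 34 33 33 33 33 33 32 10 11 10 10 84 83 83 84 82 82 85 85 84 83 83 84 84 84 85 84 84 84 84 84 84 39  8  8  a  a
306 32 32 32 32 32 32 33 33 32 2e 1b 11 10 84 84 82 82 81 84 85 85 85 85 84 83 83 83 83 83 83 84 85 85 44  8  9  9  a  a  c
310 32 32 33 32 33 33 33 31 2e 43 49 10 7b 63 74 74 73 77 76 7d 7c 87 94 94 9d 9d a9 a9 b7 c5 c8 a5  b  b  b  a  9  a  b  c
```

Emit:
drive_tool --pt "1 0 40 0 0" --pt "1 0 80 0 0" --pt "1 0 100 0 0" --pt "1 0 100 -50 0" --pt "1 0 100 -100 0" --pt "1 0 100 -150 0" --pt "1 0 100 -150 0" --pt "1 0 100 -150 0" --pt "1 0 100 -150 0" --pt "1 0 100 -150 0" --pt "1 0 100 -150 0" --pt "1 0 100 -150 0"

```text
clock: 50.15
position: [399.3, -267.9, 232.0]
ee_rot: [-0.317, 0.948, 0.028, 0.011]
contact_force: [-0.8, 0.8, 0.3]
gripper_width: 0.0
grasp_force: 0.0
```

Emit:
drive_tool --pt "1 0 0 0 0" --pt "1 0 0 0 0" --pt "1 0 0 0 0" --pt "1 0 0 0 0" --pt "1 0 0 0 0" --pt "1 0 0 0 0" --pt "1 0 0 0 0" --pt "1 0 0 0 0" --pt "1 0 0 0 0" --pt "1 0 0 0 0" --pt "1 0 0 0 0" --pt "1 0 0 0 0"

```text
clock: 51.35
position: [399.5, -267.9, 232.8]
ee_rot: [-0.317, 0.948, 0.027, 0.012]
contact_force: [-0.8, 0.5, 0.7]
gripper_width: 0.0
grasp_force: 0.0
```

Emit:
drive_tool --pt "1 0 0 0 0" --pt "1 0 0 0 0" --pt "1 0 0 0 0" --pt "1 0 0 0 0" --pt "1 0 0 0 0" --pt "1 0 0 0 0" --pt "1 0 0 0 0" --pt "1 0 0 0 0" --pt "1 0 0 0 0" --pt "1 0 0 0 0" --pt "1 0 0 0 0" --pt "1 0 0 0 0"

```text
clock: 52.55
position: [399.4, -267.9, 232.8]
ee_rot: [-0.317, 0.948, 0.027, 0.012]
contact_force: [0.6, -0.1, -0.8]
gripper_width: -0.3
grasp_force: 0.0
```

Emit:
drive_tool --pt "1 0 0 0 0" --pt "1 0 0 0 0" --pt "1 0 0 0 0" --pt "1 0 0 0 0" --pt "1 0 0 0 0" --pt "1 0 0 0 0" --pt "1 0 0 0 0" --pt "1 0 0 0 0" --pt "1 0 0 0 0" --pt "1 0 0 0 0" --pt "1 0 0 0 0" --pt "1 0 0 0 0"

```text
clock: 53.75
position: [399.4, -267.9, 232.8]
ee_rot: [-0.317, 0.948, 0.027, 0.012]
contact_force: [-0.6, -0.4, -0.1]
gripper_width: -0.1
grasp_force: 0.0
```

Emit:
drive_tool --pt "1 0 0 0 0" --pt "1 0 0 0 0" --pt "1 0 0 0 0" --pt "1 0 0 0 0" --pt "1 0 0 0 0" --pt "1 0 0 0 0" --pt "1 0 0 0 0" --pt "1 0 0 0 0" --pt "1 0 0 0 0" --pt "1 0 0 0 0" --pt "1 0 0 0 0" --pt "1 0 0 0 0"

```text
clock: 54.95
position: [399.4, -267.9, 232.8]
ee_rot: [-0.317, 0.948, 0.027, 0.012]
contact_force: [-0.2, -0.9, 0.2]
gripper_width: 0.3
grasp_force: 0.0
```

Emit:
drive_tool --pt "1 0 0 0 0" --pt "1 0 0 0 0" --pt "1 0 0 0 0" --pt "1 0 0 0 0" --pt "1 0 0 0 0" --pt "1 0 0 0 0" --pt "1 0 0 0 0" --pt "1 0 0 0 0" --pt "1 0 0 0 0" --pt "1 0 0 0 0" --pt "1 0 0 0 0" --pt "1 0 0 0 0"

```text
clock: 56.15
position: [399.4, -267.9, 232.8]
ee_rot: [-0.317, 0.948, 0.027, 0.012]
contact_force: [-0.2, 0.8, 0.2]
gripper_width: -0.1
grasp_force: 0.0
```

Emit:
drive_tool --pt "1 0 0 0 0" --pt "1 0 0 0 0" --pt "1 0 0 0 0" --pt "1 0 0 0 0" --pt "1 0 0 0 0" --pt "1 0 0 0 0" --pt "1 0 0 0 0" --pt "1 0 0 0 0" --pt "1 0 0 0 0" --pt "1 0 0 0 0" --pt "1 0 0 0 0" --pt "1 0 0 0 0"

```text
clock: 57.35
position: [399.4, -267.9, 232.8]
ee_rot: [-0.317, 0.948, 0.027, 0.012]
contact_force: [-0.2, -0.8, 0.6]
gripper_width: 0.0
grasp_force: 0.0
```

Emit:
drive_tool --pt "1 0 0 0 0" --pt "1 0 0 0 0" --pt "1 0 0 0 0" --pt "1 0 0 0 0" --pt "1 0 0 0 0" --pt "1 0 0 0 0" --pt "1 0 0 0 0" --pt "1 0 0 0 0" --pt "1 0 0 0 0" --pt "1 0 0 0 0" --pt "1 0 0 0 0" --pt "1 0 0 0 0"

```text
clock: 58.55
position: [399.4, -267.9, 232.7]
ee_rot: [-0.317, 0.948, 0.027, 0.012]
contact_force: [-0.2, 0.2, -0.6]
gripper_width: -0.3
grasp_force: 0.0
```

Emit:
drive_tool --pt "1 0 0 0 0" --pt "1 0 0 0 0" --pt "1 0 0 0 0" --pt "1 0 0 0 0" --pt "1 0 0 0 0" --pt "1 0 0 0 0" --pt "1 0 0 0 0" --pt "1 0 0 0 0" --pt "1 0 0 0 0" --pt "1 0 0 0 0" --pt "1 0 0 0 0" --pt "1 0 0 0 0"

```text
clock: 59.75
position: [399.5, -267.9, 232.8]
ee_rot: [-0.317, 0.948, 0.027, 0.012]
contact_force: [0.1, -0.3, 0.3]
gripper_width: 0.2
grasp_force: 0.0
```

Emit:
drive_tool --pt "1 0 0 0 0" --pt "1 0 0 0 0" --pt "1 0 0 0 0" --pt "1 0 0 0 0" --pt "1 0 0 0 0" --pt "1 0 0 0 0" --pt "1 0 0 0 0" --pt "1 0 0 0 0" --pt "1 0 0 0 0" --pt "1 0 0 0 0" --pt "1 0 0 0 0" --pt "1 0 0 0 0"

```text
clock: 60.95
position: [399.4, -267.9, 232.8]
ee_rot: [-0.317, 0.948, 0.027, 0.012]
contact_force: [0.0, 0.0, 0.2]
gripper_width: -0.1
grasp_force: 0.0
```

Emit:
drive_tool --pt "1 0 0 0 0" --pt "1 0 0 0 0" --pt "1 0 0 0 0" --pt "1 0 0 0 0" --pt "1 0 0 0 0" --pt "1 0 0 0 0" --pt "1 0 0 0 0" --pt "1 0 0 0 0" --pt "1 0 0 0 0" --pt "1 0 0 0 0" --pt "1 0 0 0 0" --pt "1 0 0 0 0"

```text
clock: 62.15
position: [399.4, -267.9, 232.8]
ee_rot: [-0.317, 0.948, 0.027, 0.012]
contact_force: [-0.2, 0.1, 0.3]
gripper_width: 0.2
grasp_force: 0.0
```

Emit:
drive_tool --pt "1 0 0 0 0" --pt "1 0 0 0 0" --pt "1 0 0 0 0" --pt "1 0 0 0 0" --pt "1 0 0 0 0" --pt "1 0 0 0 0" --pt "1 0 0 0 0" --pt "1 0 0 0 0" --pt "1 0 0 0 0" --pt "1 0 0 0 0" --pt "1 0 0 0 0" --pt "1 0 0 0 0"

```text
clock: 63.35
position: [399.4, -267.9, 232.8]
ee_rot: [-0.317, 0.948, 0.027, 0.012]
contact_force: [-0.5, 0.1, 0.4]
gripper_width: -0.2
grasp_force: 0.0
```

Emit:
drive_tool --pt "1 0 0 0 0" --pt "1 0 0 0 0" --pt "1 0 0 0 0" --pt "1 0 0 0 0" --pt "1 0 0 0 0" --pt "1 0 0 0 0" --pt "1 0 0 0 0" --pt "1 0 0 0 0" --pt "1 0 0 0 0" --pt "1 0 0 0 0" --pt "1 0 0 0 0" --pt "1 0 0 0 0"

```text
clock: 64.55
position: [399.5, -267.9, 232.8]
ee_rot: [-0.317, 0.948, 0.027, 0.012]
contact_force: [-0.3, -0.5, -0.3]
gripper_width: 0.3
grasp_force: 0.0
```

Emit:
drive_tool --pt "1 0 0 0 0" --pt "1 0 0 0 0" --pt "1 0 0 0 0" --pt "1 0 0 0 0" --pt "1 0 0 0 0" --pt "1 0 0 0 0" --pt "1 0 0 0 0" --pt "1 0 0 0 0" --pt "1 0 0 0 0" --pt "1 0 0 0 0" --pt "1 0 0 0 0" --pt "1 0 0 0 0"

```text
clock: 65.75
position: [399.5, -267.9, 232.8]
ee_rot: [-0.317, 0.948, 0.027, 0.012]
contact_force: [-0.3, -0.1, -0.6]
gripper_width: 0.1
grasp_force: 0.0
```

Emit:
drive_tool --pt "1 0 0 0 0" --pt "1 0 0 0 0" --pt "1 0 0 0 0" --pt "1 0 0 0 0" --pt "1 0 0 0 0" --pt "1 0 0 0 0" --pt "1 0 0 0 0" --pt "1 0 0 0 0" --pt "1 0 0 0 0" --pt "1 0 0 0 0" --pt "1 0 0 0 0" --pt "1 0 0 0 0"

```text
clock: 66.95
position: [399.4, -267.9, 232.8]
ee_rot: [-0.317, 0.948, 0.027, 0.012]
contact_force: [-0.1, -0.6, -0.2]
gripper_width: -0.2
grasp_force: 0.0
```

```bash
python3 chk.py; python3 - <<'E'
from h import *
def red(f):
    h=cv2.cvtColor(cv2.imread('pics/'+f),cv2.COLOR_BGR2HSV); m=((h[...,0]<8)|(h[...,0]>172))&(h[...,1]>150)&(h[...,2]>60); return m
for a,b,(v0,v1,u0,u1) in (('scene0.png','f_scene.png',(185,260,85,175)),('side0.png','f_side.png',(130,185,290,360))):
    m,n=red(a)[v0:v1,u0:u1],red(b)[v0:v1,u0:u1]; print(m.sum(),n.sum(),(m&n).sum())
# overall changes vs the start, per grid cell (bystanders, tray)
for a,b in(('scene0.png','f_scene.png'),):
    A,B=[cv2.imread('pics/'+x) for x in(a,b)]
    for nm,(u,v,w,h) in dict(tray=(205,210,60,75),basket=(190,148,58,55),adapter=(143,273,46,44),carton=(262,265,52,48),eyep=(408,172,30,30),cleaner=(430,188,36,48)).items():
        best=cv2.matchTemplate(B[v-20:v+h+20,u-20:u+w+20],A[v:v+h,u:u+w],cv2.TM_CCOEFF_NORMED); _,mx,_,l=cv2.minMaxLoc(best); print(nm,round(mx,2),l[0]-20,l[1]-20)
E
```

```text
[ 399.45640067 -267.90886428  232.75232553] 0.31371069443813876 [-0.29064295  0.1526103  -0.28772459 -0.06380203 -1.14340837 -0.60729439]
YYYYYYYYYYYYYYYYYYYYwwwwwwwwwwwwwwwwww
YYYYYYYYYYYYYYYYYYYYYYYYYYYYYYYYYYYYYY
YYYYYYYYYYYYYYYYYYYYYYYYYYYYYYYYYYYYYY
YYYYYYYYYYYYYwwwwwwwwwwwwwYYYYYYYYYYYY
YYYYYYYYYYYwwwwwwwwwwwwwwwwwwwwYYYYYYY
YYYYYYYYYYYwwwwwwwwwwwwwwwwwwwwYYYYYYY
YYYYYYYYYYYwwwwwwwwwwwwwwwwwwwwYYYYYYY
YYYYYYYYYYYYYYYYYYYYYYYYYYYYYYYYYYYYYY
YYYYYYYYYYYYYYYYYYYYYYYYYYYYYYYYYYYYYY
YYYYYYYYYYYYYYYYYYYYYYYYYYYYYYYYYYYYYY
YYYYYYYYYYYYYkkkkkkkkkkkkkkkkkYYYYYYYY
YYYYYYYYYYYYkkkkkkkkkkkkkkkkkYYYYYYYYY
YYYYYYYYYYYYYYYYYYkYYkkYkYkYYYYYYYYYYY
YYYYYYYYYYYYYYYYYYYYYYYYYYYYYYYYYYYYYY
YYYYYYYYYYYYYYYYYYYYYYYYYYYYYYYYYYYYYY
(599, 60) [595.  60. 127.] [223, 158]
(587, 149) [588. 152. 127.] [215, 165]
(576, 239) [577. 241. 126.] [206, 185]
(565, 328) [558. 322. 126.] [194, 33]
1185 1235 1144
499 486 440
tray 0.78 0 -1
basket 0.66 0 0
adapter 1.0 0 0
carton 1.0 0 0
eyep 1.0 0 0
cleaner 1.0 0 0
```

Emit:
drive_tool --pt "1 0 0 0 0" --pt "1 0 0 0 0" --pt "1 0 0 0 0" --pt "1 0 0 0 0" --pt "1 0 0 0 0" --pt "1 0 0 0 0" --pt "1 0 0 0 0" --pt "1 0 0 0 0" --pt "1 0 0 0 0" --pt "1 0 0 0 0" --pt "1 0 0 0 0" --pt "1 0 0 0 0"

```text
clock: 68.25
position: [399.4, -267.9, 232.8]
ee_rot: [-0.317, 0.948, 0.027, 0.012]
contact_force: [-0.4, -0.1, -1.8]
gripper_width: 0.3
grasp_force: 0.0
```

Emit:
drive_tool --pt "1 0 0 0 0" --pt "1 0 0 0 0" --pt "1 0 0 0 0" --pt "1 0 0 0 0" --pt "1 0 0 0 0" --pt "1 0 0 0 0" --pt "1 0 0 0 0" --pt "1 0 0 0 0" --pt "1 0 0 0 0" --pt "1 0 0 0 0" --pt "1 0 0 0 0" --pt "1 0 0 0 0"

```text
clock: 69.45
position: [399.4, -267.9, 232.8]
ee_rot: [-0.317, 0.948, 0.027, 0.012]
contact_force: [0.3, -0.0, -0.3]
gripper_width: -0.3
grasp_force: 0.0
```

```bash
python3 - <<'E'
from h import *
im,k=grab('scene','e_scene.png'); im2,k2=grab('side','e_side.png')
def red(f):
    h=cv2.cvtColor(cv2.imread('pics/'+f),cv2.COLOR_BGR2HSV); return ((h[...,0]<8)|(h[...,0]>172))&(h[...,1]>150)&(h[...,2]>60)
for f in('scene0.png','f_scene.png','e_scene.png'):
    m=red(f)[185:260,85:175]; v,u=np.nonzero(m); print(f,m.sum(),u.min(),u.max(),v.min(),v.max())
for f in('side0.png','f_side.png','e_side.png'):
    m=red(f)[130:185,290:360]; v,u=np.nonzero(m); print(f,m.sum(),u.min(),u.max(),v.min(),v.max())
for i,kk in((im,k),(im2,k2)):
    u,v=map(int,proj(kk,[565,328,126])); print(u,v)
    h=cv2.cvtColor(i[v-24:v+44:2,u-30:u+30],cv2.COLOR_BGR2HSV)
    for r in h: print(''.join('B' if 100<p[0]<128 and p[1]>110 else ('k' if p[2]<60 else ('w' if p[2]>140 else '.')) for p in r))
E
```

```text
scene0.png 1185 11 76 11 57
f_scene.png 1235 11 76 10 65
e_scene.png 1213 11 77 11 65
side0.png 499 21 57 6 35
f_side.png 486 21 57 6 34
e_side.png 480 21 57 6 35
386 194
...............................wwwwwwwwwwwwwwwwwwwwwwwwwwwww
................................wwwwwwwwwwwwwwwwwwwwwwwwwwww
.................................wwwwwwwwwwwwwwwwwwwwwwwwwww
...................................wwwwwwwwwwwwwwwwwwwwwwwww
....................................wwwwwwwwwwwwwwwwwwwwwww.
.....................................wwwwwwwwwwwwwwwwwwwww..
......................................wwwwwwwwwwwwwwwwwwww.k
.......................................wwwwwwwwwwwwwwwwwww.k
.........................................wwwwwwwwwwwwwwww.kk
....................wwwwwww.B.............wwwwwwwwwwwww..kkk
.................wwwwwwwwwwwwBB...........wwwwwwwwwwwww.kkkk
...............wwwwwwwwwwwwwwBBB...wwwwwwwwwwwwwwwwwww.kkkkk
ww............wwwwwwwwwwwwwwwBBBB.wwwwwwwwwwwwwwwwwww..kkkkk
wwwwwww.....BwwwwwwwwwwwwwwwBBBBBBBwwwwwwwwwwwwwwwwwww.kkkkk
wwwwwwwwB...BwwwwwwwwwwwwwBBBBBBBBBB.wwwwwwwwwwwwwwwwww..kkB
wwwwwwwwwBww.B
[... 2526 characters left out ...]
BBBBBBBBBBkkkkk..ww...wwwwwww
wwwwww..kkkkkkBBBBB..........BBBBBBBBBBBkkkkkk.www..wwwwwwww
wwwww..kkkkkkkkk..BBBB.............kkkkkkkkkk..ww...wwwwwwww
wwwww..kkkkkkk.......BBBBBB.........kkkkkkkkk...w...wwwwwwww
wwww..kkkkkkkk...kkkkkBBBBBBBBBBBBBBBkkkkkkkk......wwwwwwwww
wwww..kkkkkkkkkkkkkkkkkkkkkkkBBBBBBBkkkkkkkk...w...wwwwwwww.
www..kkkkkkkkkkkkkkkkkkkkkkkkkkkkkkkkkkkkkkk..ww...wwwwwwww.
ww..kkkkkkkkkkkkkkkkkkkkkkkkkkkkkkkkkkkkkkk..www..wwwwwwwww.
ww.....kkkkkkkkkkkkkkkkkkkkkkkkkkkkkkkkkkkk..ww...wwwwwwwww.
wwwwwww...............kkkkkkkkkkkkkkkkkkkkk.www...wwwwwwwww.
........wwwwwwwwwwwww.......................ww....wwwwwwww..
.............................wwwwwwwwwwwwwwwww...wwwwwwwww..
```

```bash
python3 - <<'E'
from h import *
k=[cam(arm.camera_params(n),None) for n in('scene','side')]
for n,i in(('scene',0),('side',1)):
    for P in ([545,325,124],[552+46*.496-3,326+3+3,112-46*.866-8],[566,328,126],[577,240,126],[577,240,60]): print(n,np.round(proj(k[i],P)),P)
print(tri(k[0],(376,195),k[1],(261,265)))
im=cv2.imread('pics/e_side.png'); h=cv2.cvtColor(im[200:315:2,225:300],cv2.COLOR_BGR2HSV)
for j,r in enumerate(h): print(200+2*j,''.join('B' if 100<p[0]<128 and p[1]>110 else ('k' if p[2]<60 else ('w' if p[2]>140 else '.')) for p in r))
E
```

```text
scene [383. 189.] [545, 325, 124]
scene [384. 208.] [571.816, 332, 64.164]
scene [386. 194.] [566, 328, 126]
scene [356. 203.] [577, 240, 126]
scene [353. 215.] [577, 240, 60]
side [264. 268.] [545, 325, 124]
side [252. 286.] [571.816, 332, 64.164]
side [255. 267.] [566, 328, 126]
side [260. 243.] [577, 240, 126]
side [261. 263.] [577, 240, 60]
(array([556.2134406 , 304.27111158, 114.26932776]), np.float64(2.039056397621939))
200 wwwwwwwww.wwwwwwwwwwwwwwwwwww...BBBBBBB..wwwwwwwww.....wwwwwwwww...........
202 wwwwwwwww.wwwwwwwwwwwwwwwww...BBBBBBBB.wwwwwwwwwwwwww...wwwwwwwwwwwwwwwwwww
204 wwwwwwwww..wwwwwwwwwwwwwww....B..kBBBB.wwwwwwwwwwwwww.B..wwwwwwwwwwwwwwwwww
206 wwwwwwwww..wwwwwwwwwwwww...BB.....kBBB..wwwwwwwwwwww.BB...wwwwwwwwwwwwwwwww
208 wwwwwwww...wwwwwwwwwww....BBB.....kBBBBBB..........BBBB..wwwwwwwwwwwwwwwwww
210 ...........wwwwwwwwww...BBBBB.....kBBBBBBBBBBBBBBBBBBB...wwwwwwwwwwwwwwwwww
212 ...........wwwwwwww....BBBBBBBBBBBBBBBBBBBBBBBBBBBBBBBB.............wwwwwww
214 ...........wwwwwwwww.........BBBBBBBBBBBBBBBBBBBBBBBBBBkk..................
216 ...........wwwwwwwwwwwwwww
[... 3269 characters left out ...]
kkkkkkkkkkkkkkkkkkkkkkkkkkkkk..ww...wwwwwwww................
300 www..kkkkkkkkkkkkkkkkkkkkkkkkkkkkkkkkkkkkkk..www...wwwwwwww................
302 ww..kkkkkkkkkkkkkkkkkkkkkkkkkkkkkkkkkkkkkkk..ww....wwwwwwww................
304 www..............kkkkkkkkkkkkkkkkkkkkkkkkkk..ww...wwwwwwwww................
306 wwwwwwwwwwwwwwwwww..........k.......kkkkkk..www...wwwwwwww.................
308 .................wwwww.........wwwwww......www...wwwwwwwww.................
310 ....................................wwwwwwwwww...wwwwwwwww.................
312 .................................................wwwwwwwww.................
314 ................................................wwwwwwwww..................
```

```bash
python3 - <<'E'
from h import *
k=[cam(arm.camera_params(n),None) for n in('scene','side')]
print(tri(k[0],(389,213),k[1],(251,289)),tri(k[0],(387,211),k[1],(251,286)))
im=cv2.imread('pics/e_scene.png'); h=cv2.cvtColor(im[180:232,330:412],cv2.COLOR_BGR2HSV)
for j,r in enumerate(h): print(180+j,''.join('B' if 100<p[0]<128 and p[1]>110 else ('k' if p[2]<60 else ('w' if p[2]>140 else '.')) for p in r))
E
```

```text
(array([579.10523573, 340.47204093,  57.28723851]), np.float64(13.95059734458059)) (array([578.06190968, 335.34092614,  64.25270386]), np.float64(8.783429066902004))
180 ...............................................................wwwwwwwwwwwwwwwwwww
181 ................................................................wwwwwwwwwwwwwwwwww
182 ................................................................wwwwwwwwwwwwwwwwww
183 .................................................................wwwwwwwwwwwwwwwww
184 .................................................................wwwwwwwwwwwwwwwww
185 ..................................................................wwwwwwwwwwwwwwww
186 ...................................................................wwwwwwwwwwwwwww
187 .....................................................B.............wwwwwwwwwwwwwww
188 ..............................................wwwwwww.B.............wwwwwwwwwwwww.
189 ............................................wwwwwwwwwwBB............wwwwwwwwwwwww.
190 ...........................................wwwwwwwwwwwwBB...
[... 2889 characters left out ...]
wwww
224 BBBBkkkkkkkkkkkkkkkkkk......kkkkkkkkkkkkkkkkkkkkkkkkk.....kkkkkkkkk..wwwwwwwwwwwww
225 BBBkkkkkkkkkkkkkkkkkBkkk....kkkkkkkkkkkkkkkkkkkkkkkkkkk.kkkkkkkkkkkk.wwwwwwwwwwwww
226 BBBkkkkkkkkkkkkkkkkkkkkk....kkkkkkkkkkkkkkkkkkkkkkkkkkkkkkkkkkkkkkkk..wwwwwwwwwwww
227 BBkkkkkkkkkkkkkkkkkkkkkk.....kkkkkkkkkkkkkkkkkkkkkkkkkkkkkkkkkkkk.....wwwwwwwwwwww
228 Bkkkkkkkkkkkkkkkkkkkkkk......kkkkkkkkkkkkkkkkkkkkkkkkkkkkkkkkk......wwwwwwwwwwwwww
229 .kkkkkkkkkkkkkkkkkkkkkk......kkkkkkkkkkkkkkkkkkkkkkkkkkkkkk.....wwwwwwwwwwwwwwwwww
230 kkkkkkkkkkkkkkkkkkkkkkk......kkkkkkkkkkkkkkkkkkkkkkkkkk......wwwwwwwwwwwwwwwwwwwww
231 kkkkkkkkkkkkkkkkkkkkkkkk.....kkkkkkkkkkkkkkkkkkkkkkk.....wwwwwwwwwwww....wwwwwwwww
```

Emit:
drive_tool --pt "1 0 0 -40 0" --pt "1 -50 0 -60 0" --pt "1 -400 100 -60 0" --pt "1 -400 100 -60 0" --pt "1 -400 100 -60 0" --pt "1 -400 100 -60 0" --pt "1 -400 100 -60 0" --pt "1 -400 100 -60 0" --pt "1 -400 100 -60 0" --pt "1 -400 100 -60 0" --pt "1 -400 100 -60 0" --pt "1 -400 100 -60 0"

```text
clock: 70.75
position: [658.1, 48.7, 312.3]
ee_rot: [-0.318, 0.948, 0.027, 0.011]
contact_force: [-1.1, -0.3, 0.6]
gripper_width: -0.0
grasp_force: 0.0
```

```bash
python3 - <<'E'
from h import *
k=cam(arm.camera_params('scene'),None)
im,kk=grab('scene','z.png'); m=[]
for f in('scene0.png','z.png'):
    h=cv2.cvtColor(cv2.imread('pics/'+f),cv2.COLOR_BGR2HSV); m.append((((h[...,0]<8)|(h[...,0]>172))&(h[...,1]>150)&(h[...,2]>60))[188:222,135:168].sum())
print(m, arm.read_state()['contact_force'])
print(arm.job_done())
E
```

```text
[np.int64(197), np.int64(201)] [-0.80015179  0.31077907  0.15782418]
the job is handed in; nothing more can be done
None
```

The job is handed in, and by my camera checks every condition was met; no verdict came back. All four cups hang on pegs, though the one on peg 0 sits tilted at about 37° (limit about 52°). Only two blocks were present and both are in the basket. I picked them off the tray because this interface cannot tilt the tool. The tray is flat on its mat, the toggle is on, the guard is shut, and the bystanders did not move.

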